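Rack two bottles and hold the inspection backing panel at the mark

ROBOT

A 6-joint arm with a two-finger parallel gripper is mounted at the origin on a cart in front of the work surface, level with it; the furniture and walls round the work are solid. World frame = base frame: x ahead of the robot, y to its left, z up, the work surface at z = 0. Lengths are in mm, angles in rad, forces in N, time in s.
With the tool pointing down it reaches from about 325 to 850 mm from the base axis. Payload 15.5 kg.
Tool frame: the origin (TCP) lies midway between the tips of the shut fingers; the grasp point (between the pads) lies 19 mm behind it; x points along the fingers, y is the direction in which the jaws open and shut, and the axes are right-handed (so a half turn about x gives the same grasp; the last joint's range is limited). The gripper opens to 91 mm and grips with 3 to 60 N. Pads are 32 mm wide; open, the fingers measure 118 mm over their backs; the gripper's body (76 mm by 178 mm) begins 60 mm behind the grasp point.
Start: joints at [1.206, 0.494, 1.345, -0, 1.302, -0.096], TCP at [165.979, 602.559, 213.915] pointing down, gripper open.
Joint ranges: [-2.91, 2.91], [-0.82, 2.16], [0.22, 2.67], [-1.22, 4.37], [0.12, 2.79], [-3.08, 3.08]. Speed limits (rad/s): [1.89, 1.89, 2.57, 3.01, 3.01, 3.01].

INTERFACE

Orientations are given as a unit quaternion [x, y, z, w].
In Python, from rig import ctrl gives the robot as it stands. The module is installed in compiled form; this text tells all that it offers.
- The arm moves only by the shell command python3 -m pendant 'ROWS' [FORCE]. ROWS is JSON, a list of rows, each an object of numbers: "fingers": the closure in counts, from 0 (fully open) to 255 (shut); "x", "y", "z": the shift along the tool's x, y, z in mm; "wx", "wy", "wz": the turn, a rotation vector about the tool's x, y, z in rad. In form: [{"fingers": .., "x": .., "y": .., "z": .., "wx": .., "wy": .., "wz": ..}, ...]. A call has 1 to 12 rows; each row shifts and turns the pose as measured when the row begins, along the tool's axes as they then stand; what a row does not reach is not made up. A row lasts 1/10 s, in which the tool goes at most 50 mm and 8.59 degrees, less where a joint would pass 70% of its speed; a pose out of reach is approached as far as the arm can. A call is refused whole if a number of a shift passes 50 or a number of a turn 0.15, either way. A call with a gripper value outside its range is refused whole. The fingers move at their own pace and stop on an object; FORCE is the grip in N (left out, the last holds). Time passes only in rows, so rows that do not move let the fingers close. It gives the time, the measured TCP pose, the force and the opening at its end, in the units of the state.
- ctrl.state(): the state, without advancing time (a new reading comes with each control period).
- ctrl.capture(name): name is "scene" or "side" or "wrist"; returns (picture, depth): 480x640x3 uint8, red, green, blue; 480x640 float32, mm along the optical axis (not along the pixel's ray), 0 where there is no reading.
- ctrl.camera_info(name): a dict with "fx", "fy", "cx", "cy" (pixels), "camera_from_world" (4x4, takes a point from world to camera coordinates). Camera axes: x right, y up, looking along -z (the intrinsics and any distortion apply to the point x, -y, -z); pixel columns grow to the right and rows downward; lengths in mm; the calibration is good to about 2 mm. A picture is of the moment at which its call begins: read the wrist's pose just before it. camera_info takes no time and is no camera call; for the wrist camera it gives the pose at the moment of the call.
- ctrl.finish_job(): hands the job in, once; it reports no verdict.
The state is a dict: "clock": time; "qpos": joint angles; "qvel": joint speeds; "tau": joint torques, N m; "eef_pos": TCP position; "tool_rot": TCP orientation; "force": force on the tool from outside, world axes, zero at the start; "moment": the same for the moment, N m; "grip_width": opening from 0.0 (shut) to 1.0 (fully open).
Only numpy, scipy, OpenCV 4.12 (cv2) and the standard library are available. Lean on these libraries where they do the work, as an engineer would, in place of code of your own. Each camera call takes 0.05 s, during which the arm holds its last target.

TASK

Stand the blue-capped bottle in the rack pocket marked with one dot and let go of it, then stand the red-capped bottle in the pocket marked with two dots and let go of it. Then take the white backing panel hinged beside the rack by its black grip bar, swing it up until it lines up with the red mark on the quadrant, and finish while still holding it there by the bar: it falls back if let go. Leave the red mark where it is set, and leave the vial, the brown bottle, the green cap and the petri dish alone.

Things in the scene. Friction and masses are not known exactly. Their poses are not given: they have to be found in the camera images.
- station: fixed station: aluminium base 215 x 190 x 6 mm, grey rack block (top at z = 34 mm), hinged white panel, white upright quadrant (70 mm radius, local y = 84 to 93 mm, up to z = 121 mm). Origin on the work surface midway between the pockets; local +x points from the rack to the hinge and panel, y along the pockets (one at y = +40 mm, two at -40 mm) and the hinge, z up. Dots at local x = -58 mm
- pocket_one (a point): centre of the floor of the round pocket with one white dot: 69 mm diameter, floor at z = 10 mm, 24 mm deep (mouth at z = 34 mm)
- pocket_two (a point): centre of the floor of the round pocket with two white dots: 69 mm diameter, floor at z = 10 mm, 24 mm deep (mouth at z = 34 mm)
- blue_bottle: the blue-capped bottle as a whole (loose, 0.13 kg); origin at the centre of its underside, z up
- blue_centre (a point): centre, half-way up, of the blue-capped clear bottle: 56 mm diameter, 105 mm high; its cap, 42 mm diameter, fills the top 24 mm (81 to 105 mm above its underside) and can be grasped from above
- red_bottle: the red-capped bottle as a whole (loose, 0.18 kg); origin at the centre of its underside, z up
- red_centre (a point): centre, half-way up, of the red-capped clear bottle: 63 mm diameter, 130 mm high; its cap, 44 mm diameter, fills the top 26 mm (104 to 130 mm above its underside) and can be grasped from above
- panel_hinge (a point): middle of the panel's hinge axis, 45 mm above the work surface, 56 mm along local +x of the station; the axis runs along the station's local y, axes as the station
- panel (a joint): angle of the white backing panel (rad): 0 = level, pointing along the station's +x, on its rests; grows as the free edge swings up towards the rack; stops at 1.4. Panel 148 mm wide, 5 mm thick, ends 88 mm from the hinge; with its bar 0.26 kg; the hinge is nearly frictionless, so it falls back when let go
- bar: black round grip bar at the panel's free edge: a sleeve 12 mm diameter, 96 mm long, parallel to the hinge and 125 mm from it, free to turn on a steel wire frame (8 mm) whose legs stand 60 mm either side of its middle; 31 mm gap between bar and panel. Origin at the bar's middle; y along the bar. At panel angle 0 its centre is at z = 45 mm
- panel_edge (a point): the bar's middle as a point fixed to the panel, 125 mm from the hinge; its x axis points from the hinge outward in the panel's plane, y along the bar
- mark (a joint): angle at which the red mark on the quadrant is set (rad), measured just as the panel's angle: the panel must come to this value. Stiff; varies from about 0.75 to 1.15
- mark_tip (a point): outer tip of the red mark, 76 mm from the hinge axis, on the quadrant's outer face; x points from the hinge outward along the mark. A black pin on the panel's edge, 82 mm from the hinge, passes just outside the tip and meets it when the panel is at the mark
- vial: bystander, loose: small open clear glass vial, 35 dia x 66 mm; origin at the centre of its underside
- amber: bystander, loose: square brown dropper bottle with black top, 47 x 47 x 132 mm; origin at the centre of its underside
- green_cap: bystander, loose: green screw cap, 45 dia x 22 mm; origin at the centre of its underside
- dish: bystander, loose: small clear glass petri dish, 70 dia x 17 mm; origin at the centre of its underside
There are look-alikes about, which are no part of the job. Leave any turquoise look-alike of the blue_bottle alone.

How it is judged:
By the outcome, as a careful person would: the job done as asked, in the order asked, and still so for the second after the job is handed in, while the arm keeps its last pose, push and grip.
It also fails if it takes over 61 s, if anything falls off the work surface, if the arm or the gripper's body presses on something with over 40 N, if the wrist force passes 120 N, or if a joint passes its speed limit or range.

## Working session

There is one attempt and no reset: what is moved stays moved. The work goes in short steps, Python scripts to look and compute and a shell command to move; the robot and the scene stay as the last step left them, time stands still between calls to the robot, and variables do not carry over. Pictures are saved under pics/ and viewed, and the job is handed in when it is done.

```bash
mkdir -p pics; ls
cat > h.py <<'E'
import numpy as np, cv2
from rig import ctrl
def snap(n,f):
    p,d=ctrl.capture(n); cv2.imwrite('pics/%s.png'%f,cv2.cvtColor(p,cv2.COLOR_RGB2BGR)); i=ctrl.camera_info(n)
    np.savez('pics/%s.npz'%f,p=p,d=d,M=np.array(i['camera_from_world']),k=np.array([i['fx'],i['fy'],i['cx'],i['cy']]))
    return i
def load(f):
    z=np.load('pics/%s.npz'%f); return z['p'],z['d'],z['M'],z['k']
def ray(M,k,u,v):
    dc=np.array([(u-k[2])/k[0],-(v-k[3])/k[1],-1.]); R=M[:3,:3]; o=-R.T@M[:3,3]; return o,R.T@dc
def onz(M,k,u,v,z):
    o,d=ray(M,k,u,v); return o+d*(z-o[2])/d[2]
def pt(M,k,u,v,dep):
    o,d=ray(M,k,u,v); return o+d*dep
def proj(M,k,P):
    c=M[:3,:3]@np.asarray(P,float)+M[:3,3]; return k[2]+k[0]*c[0]/-c[2], k[3]-k[1]*c[1]/-c[2]
E
python3 - <<'E'
from h import *
print(ctrl.state())
for n in ("scene","side","wrist"):
    i=snap(n,n+"0"); print({a:b for a,b in i.items() if a!='x'})
E
```

```text
pics
{'clock': 0.0, 'qpos': array([ 1.20650504e+00,  4.94180485e-01,  1.34613843e+00, -1.75380794e-05,
        1.30250130e+00, -9.54861482e-02]), 'qvel': array([-9.73670510e-04,  1.08435768e-03, -2.52773143e-04,  9.38436213e-04,
       -1.93760225e-04, -3.84310203e-05]), 'tau': array([ 7.46855744e-05, -8.78835583e+01, -3.81853330e+01,  7.08401296e-02,
        5.32460713e-02, -7.34653349e-05]), 'eef_pos': array([165.84347042, 602.19478167, 213.33747446]), 'tool_rot': array([ 0.0943255 ,  0.70082295, -0.0951734 ,  0.7006368 ]), 'force': array([-0.00632412, -0.42829433,  0.76462708]), 'moment': array([-0.05506001, -0.05107995, -0.02474018]), 'grip_width': 1.002946289764157}
{'fx': 494.7971471969155, 'fy': 494.7971471969155, 'cx': 318.8509250151656, 'cy': 236.54236766390733, 'camera_from_world': array([[-8.14270499e-01, -5.80433694e-01,  7.76410161e-03,
         5.29841240e+02],
       [ 3.24599551e-01, -4.44199510e-01,  8.35058038e-01,
        -8.91833306e+01],
       [-4.81247012e-01,  6.82483349e-01,  5.50107073e-01,
        -8.94235933e+02],
       [ 0.00000000e+00,  0.00000000e+00, 
[... 273 characters left out ...]
e-01,  5.79815697e-01,  7.48403906e-01,
        -3.48395333e+02],
       [-3.70746990e-01, -6.50143373e-01,  6.63219620e-01,
        -6.40969565e+02],
       [ 0.00000000e+00,  0.00000000e+00,  0.00000000e+00,
         1.00000000e+00]])}
{'fx': 377.628754069501, 'fy': 377.628754069501, 'cx': 323.7118046858549, 'cy': 237.20857035531313, 'camera_from_world': array([[ 2.66030946e-01,  9.63964380e-01,  4.58697588e-04,
        -6.25595083e+02],
       [-9.22284772e-01,  2.54666731e-01, -2.90750160e-01,
         3.16502984e+01],
       [-2.80389613e-01,  7.69254904e-02,  9.56798900e-01,
        -3.90925384e+02],
       [ 0.00000000e+00,  0.00000000e+00,  0.00000000e+00,
         1.00000000e+00]])}
```

View pics/scene0.png

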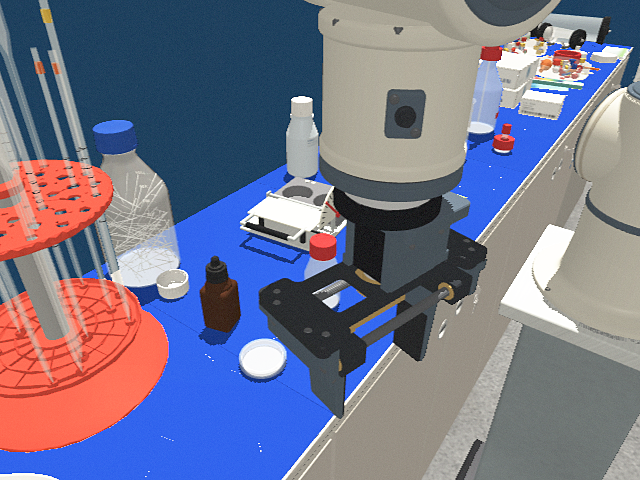

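View pics/side0.png

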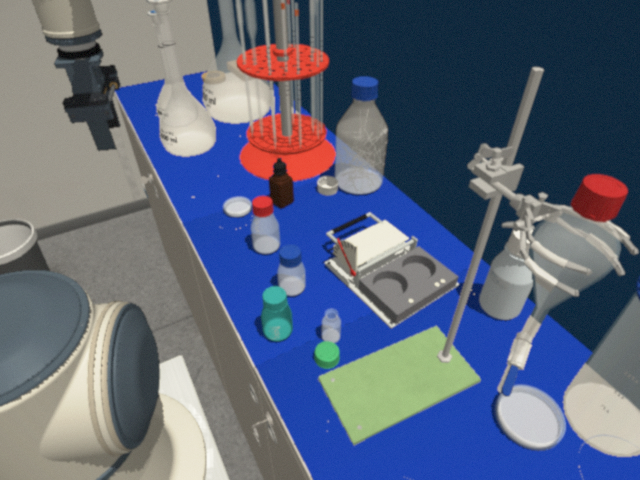

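View pics/wrist0.png

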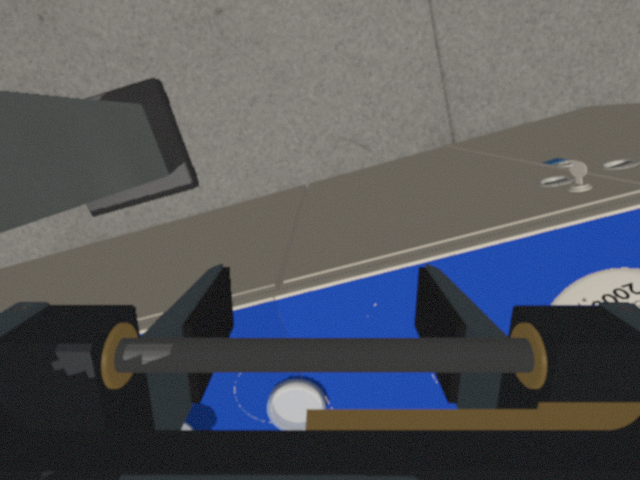

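The scene camera is blocked by the arm. The side view shows everything: red cap (262,207), blue cap (290,257), turquoise look-alike (276,315), vial (331,325), green cap (327,355) and the station at about (390,265). The panel lies left of the rack.

Run:
```python
from h import *
p,d,M,k=load('side0')
print(ctrl.camera_info('side').keys())
hsv=cv2.cvtColor(p,cv2.COLOR_RGB2HSV)
H,S,V=[hsv[...,i].astype(int) for i in range(3)]
def rep(name,m,zs):
    n,l,st,c=cv2.connectedComponentsWithStats(m.astype(np.uint8))
    for i in range(1,n):
        if st[i][4]>25:
            x,y,w,h,a=st[i]
            dd=np.median(d[(l==i)&(d>0)]) if ((l==i)&(d>0)).any() else 0
            print(name,st[i],c[i].round(1),[onz(M,k,*c[i],z).round(0)[:2] for z in zs],pt(M,k,*c[i],dd).round(0))
roi=np.zeros_like(H,bool); roi[150:380,180:480]=1
rep('red',roi&((H<6)|(H>174))&(S>150)&(V>90),[117])
rep('blue',roi&(H>103)&(H<118)&(S>150)&(V<170),[93])
rep('turq',roi&(H>78)&(H<95)&(S>120),[93])
rep('green',roi&(H>55)&(H<78)&(S>120),[11])
cr=p[180:380,220:480]; cv2.imwrite('pics/c0.png',cv2.cvtColor(cv2.resize(cr,None,fx=3,fy=3,interpolation=cv2.INTER_CUBIC),cv2.COLOR_RGB2BGR))
```

```text
dict_keys(['fx', 'fy', 'cx', 'cy', 'camera_from_world'])
red [ 240  150   95   31 2131] [287.6 161.8] [array([523., 474.])] [588. 618.  20.]
red [253 197  20  19 331] [262.6 205.8] [array([401., 344.])] [397. 334. 125.]
blue [ 383  150   97  103 3462] [438.  189.3] [array([790., 236.])] [798. 243.  86.]
blue [321 166  13  10  55] [329.6 171.8] [array([608., 420.])] [679. 540.   2.]
blue [274 183  26  30  94] [287.  201.2] [array([466., 364.])] [510. 464.  11.]
blue [313 184  12  13  39] [316.6 190.3] [array([544., 368.])] [605. 480.   2.]
blue [337 185  45  12  99] [356.5 193.3] [array([617., 314.])] [689. 417.   3.]
blue [220 209  33  12  79] [235.1 215.5] [array([347., 371.])] [378. 484.   2.]
blue [331 213  35  16  75] [348.1 220.8] [array([549., 239.])] [610. 330.   4.]
blue [183 219  17  17  88] [192.1 226.6] [array([256., 380.])] [274. 498.  -1.]
blue [334 218  34  21 231] [350.9 229.3] [array([539., 213.])] [596. 296.   7.]
blue [243 221  60  46 435] [273.8 252.7] [array([371., 226.])] [402. 307.  11.]
blue [198 222  10  10  33] [202.4 226.5] [array([275., 370.])] [295. 484.  
[... 270 characters left out ...]
] [474.1 298.5] [array([629., -51.])] [702.  -3.   3.]
blue [287 290  18  11  28] [293.8 296. ] [array([355., 108.])] [388. 181.   2.]
blue [253 298  40  46 223] [263.3 327.4] [array([281.,  72.])] [303. 140.   1.]
blue [288 303   6  26  26] [291.3 315.5] [array([332.,  72.])] [358. 131.  12.]
blue [399 302  36  23  45] [417.6 312.5] [array([522., -27.])] [581.  25.   1.]
blue [368 307  24  23  60] [377.2 317.9] [array([456.,  -3.])] [505.  54.  -1.]
blue [256 324  86  56 806] [294.7 358.8] [array([299.,  -6.])] [323.  47.   4.]
turq [ 262  286   30   55 1247] [275.8 313.2] [array([312.,  89.])] [317. 103.  74.]
green [315 342  24  26 506] [326.5 354.4] [array([374.,  24.])] [371.  18.  20.]
```

View pics/c0.png

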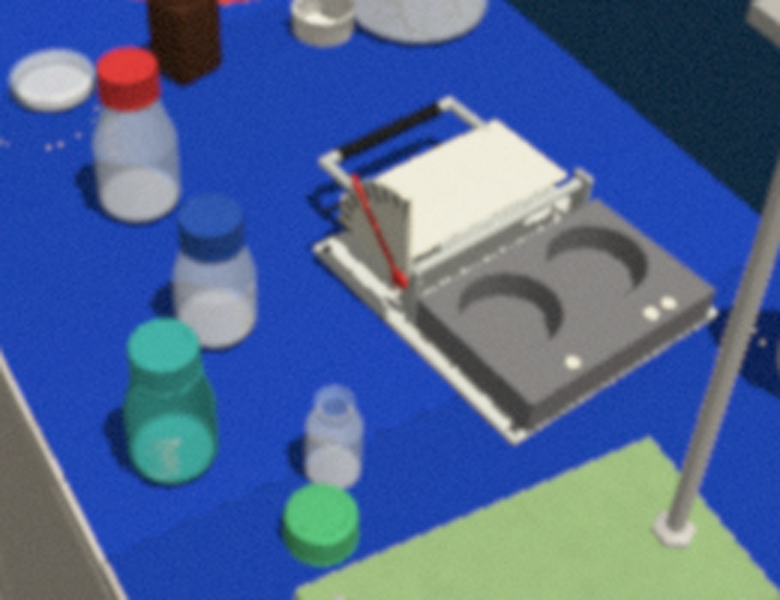

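Run:
```python
from h import *
p,d,M,k=load('side0')
def c(u,v,z): return onz(M,k,220+(u+.5)/3-.5,180+(v+.5)/3-.5,z)[:2].round(1)
# refine dots
g=p.min(2).astype(float)
def cen(u,v,r):
    u=int(round(u));v=int(round(v));w=np.clip(g[v-r:v+r+1,u-r:u+r+1]-140,0,None);yy,xx=np.mgrid[v-r:v+r+1,u-r:u+r+1]
    return (xx*w).sum()/w.sum(),(yy*w).sum()/w.sum()
a=cen(410.7,300.7,4); b=cen(440,282.7,6)
print(a,b)
A=onz(M,k,*a,34)[:2];B=onz(M,k,*b,34)[:2]
v=A-B; print(A,B,np.linalg.norm(v)); v/=np.linalg.norm(v)
y=v; x=np.array([v[1],-v[0]])
print('ylocal',y,'x',x, 'yaw of x',np.degrees(np.arctan2(x[1],x[0])))
mid=(A+B)/2; O=mid+58*x
print('O',O)
for n,q in dict(one=(0,40),two=(0,-40),bar=(181,0),hinge=(56,0)).items(): print(n,O+q[0]*x+q[1]*y)
for n,q in dict(bar0=(181,48,45),bar1=(181,-48,45),hinge=(56,0,45),hA=(56,74,45),hB=(56,-74,45),r1=(0,40,34)).items():
    P=O+q[0]*x+q[1]*y; print(n,np.round(proj(M,k,[*P,q[2]]),1))
print('bar ends', c(343,155,51), c(440,106,51))
print('base corners',c(517,440,6),c(713,313,6),c(320,250,6))
print('dist stand base',onz(M,k,447,357,10)[:2])
for nm,q,z in [('bluecap top',(211,210),105),('blue bottom ellipse', (216,330),0),('redtop',(128,65),130),('turq top',(164,340),93),('vial top',(335,398),66),('vial bot',(332,478),0),('green top',(321,512),22),('dish',(53,72),17),('amber',(184,60),5)]:
    print(nm,c(*q,z))
```

```text
(np.float64(410.4883955600404), np.float64(300.234106962664)) (np.float64(439.3259493670886), np.float64(282.329641350211))
[566.73861964  37.0217634 ] [645.88129865  46.17241902] 79.66993247069642
ylocal [-0.99338203 -0.11485708] x [-0.11485708  0.99338203] yaw of x 96.59538158207187
O [599.64824864  99.21324878]
one [559.91296756  94.61896567]
two [639.38352972 103.80753189]
bar [578.85911757 279.01539568]
hinge [593.21625229 154.8426423 ]
bar0 [332.3 231.4]
bar1 [365.5 215.6]
hinge [386.5 254.3]
hA [359.2 269.1]
hB [412.  240.6]
r1 [389.9 282.1]
bar ends [530.9 265.9] [624.9 279.4]
base corners [514.5  20. ] [697.  42.] [490.2 227.7]
dist stand base [557.78351728 -84.09738872]
bluecap top [397.  206.7]
blue bottom ellipse [392.3 199.9]
redtop [401.  342.4]
turq top [328.4 131.2]
vial top [406.   63.4]
vial bot [400.7  55.6]
green top [374.8  24.6]
dish [395.  507.2]
amber [503.3 484.7]
```

Run:
```python
from h import *
p,d,M,k=load('side0')
vv,uu=np.mgrid[0:480,0:640]
dc=np.stack([(uu-k[2])/k[0],-(vv-k[3])/k[1],-np.ones_like(uu,float)],-1)*d[...,None]
W=(dc-M[:3,3])@M[:3,:3]
np.save('pics/W0.npy',W)
def pts(xr,yr,zr):
    m=(d>0)&(W[...,0]>xr[0])&(W[...,0]<xr[1])&(W[...,1]>yr[0])&(W[...,1]<yr[1])&(W[...,2]>zr[0])&(W[...,2]<zr[1]);return W[m]
for n,c,h,r in [('blue',(397,206),105,21),('red',(401,343),130,22),('turq',(328,131),105,25)]:
    q=pts((c[0]-40,c[0]+40),(c[1]-40,c[1]+40),(h-40,h+15))
    print(n,len(q),np.percentile(q[:,2],[50,80,95,99]).round(1))
    t=q[q[:,2]>np.percentile(q[:,2],97)-5]
    print(len(t),t.mean(0).round(1),t.min(0).round(1),t.max(0).round(1))
hsv=cv2.cvtColor(p,cv2.COLOR_RGB2HSV).astype(int)
m=((hsv[...,0]<8)|(hsv[...,0]>172))&(hsv[...,1]>110)&(uu>330)&(uu<362)&(vv>234)&(vv<280)
P=np.argwhere(m)[:,::-1];print(len(P))
O=np.array([599.65,99.21]);x=np.array([-.11486,.99338]);y=np.array([-.99338,-.11486])
for off in (93,95):
  R=[]
  for u,v in P:
    o,dd=ray(M,k,u,v); n=np.array([*y,0]); o2=o-np.array([*O,0]); t=(off-o2@n)/(dd@n); Q=o2+t*dd; R.append([Q[:2]@x-56,Q[2]-45])
  R=np.array(R); r=np.hypot(*R.T)
  s=r>25
  print(off,'angle',np.median(np.arctan2(R[s,1],R[s,0])),'max r',r.max(), 'line fit',cv2.fitLine(R[r<200].astype(np.float32),cv2.DIST_HUBER,0,.01,.01).ravel())
```

```text
blue 615 [ 96.5 105.4 106.5 107.2]
268 [393.6 199.9 105.2] [374.  180.6 101.7] [415.5 222.2 108.3]
red 498 [121.9 129.5 130.5 131.5]
217 [399.1 340.1 129.2] [379.2 319.3 125.9] [421.3 364.7 133.4]
turq 761 [ 99.3 105.3 106.4 107.2]
361 [322.1 115.5 105. ] [302.3  96.6 101.9] [343.2 136.3 108.6]
92
93 angle 0.8646997920657534 max r 74.09483726705781 line fit [ 0.7071013   0.70711225 20.66947    26.525923  ]
95 angle 0.9412107738431246 max r 74.73506828270762 line fit [ 0.7071055  0.707108  18.318548  29.50315  ]
```

```bash
cat >> h.py <<'E'
from scipy.spatial.transform import Rotation as Ro
def goal(P,jaw_deg,s=None):
    """tool down; jaw axis (tool y) along jaw_deg mod 180"""
    s=s or ctrl.state(); R=Ro.from_quat(s['tool_rot']); A=R.as_matrix()
    best=None
    for j in (jaw_deg,jaw_deg+180):
        y=np.array([np.cos(np.radians(j)),np.sin(np.radians(j)),0]); x=np.array([0,0,-1.]); z=np.cross(x,y)
        T=np.stack([x,y,z],1); rv=Ro.from_matrix(A.T@T).as_rotvec()
        if best is None or np.linalg.norm(rv)<np.linalg.norm(best[0]): best=(rv,T)
    dw=np.array(P,float)-s['eef_pos']
    print('clk %.2f eef'%s['clock'],s['eef_pos'].round(1),'q',s['qpos'].round(2),'F',s['force'].round(1),'gw %.3f'%s['grip_width'])
    print('turn',best[0].round(3),'shift now-axes',(A.T@dw).round(1),'shift goal-axes',(best[1].T@dw).round(1))
E
python3 - <<'E'
from h import *
print(Ro.from_quat(ctrl.state()['tool_rot']).as_matrix().round(3))
goal([394.5,201,200],96.6)
E
```

```text
[[-0.     0.266  0.964]
 [-0.001  0.964 -0.266]
 [-1.    -0.001 -0.   ]]
clk 0.15 eef [165.9 602.3 213.5] q [ 1.21  0.49  1.35 -0.    1.3  -0.1 ] F [-0.4  0.1  0.3] gw 1.002
turn [-0.384 -0.     0.001] shift now-axes [  13.8 -326.2  327. ] shift goal-axes [  13.5 -424.9  181. ]
```

```bash
python3 -m pendant '[{"wx":-0.13},{"wx":-0.13},{"wx":-0.12},{"x":2,"y":-43,"z":18},{"x":2,"y":-43,"z":18},{"x":2,"y":-43,"z":18},{"x":2,"y":-43,"z":18},{"x":2,"y":-43,"z":18},{"x":2,"y":-43,"z":18},{"y":-43,"z":18},{"y":-43,"z":18},{"y":-43,"z":18}]' 20
python3 - <<'E'
from h import *
goal([394.5,201,200],96.6)
E
```

```text
clk 0.15 eef [165.9 602.3 213.5] q [ 1.21  0.49  1.35 -0.    1.3  -0.1 ] F [-0.4  0.1  0.3] gw 1.002
turn [-0.384 -0.     0.001] shift now-axes [  13.8 -326.2  327. ] shift goal-axes [  13.5 -424.9  181. ]$[0]: bad value
```

```bash
python3 -m pendant '[{"fingers":0,"x":0,"y":0,"z":0,"wx":-0.13,"wy":0,"wz":0},{"fingers":0,"x":0,"y":0,"z":0,"wx":-0.13,"wy":0,"wz":0},{"fingers":0,"x":0,"y":0,"z":0,"wx":-0.12,"wy":0,"wz":0},{"fingers":0,"x":2,"y":-43,"z":18,"wx":0,"wy":0,"wz":0},{"fingers":0,"x":2,"y":-43,"z":18,"wx":0,"wy":0,"wz":0},{"fingers":0,"x":2,"y":-43,"z":18,"wx":0,"wy":0,"wz":0},{"fingers":0,"x":2,"y":-43,"z":18,"wx":0,"wy":0,"wz":0},{"fingers":0,"x":2,"y":-43,"z":18,"wx":0,"wy":0,"wz":0}]' 20
python3 - <<'E'
from h import *
goal([394.5,201,200],96.6)
E
```

```text
clock: 0.95
eef_pos: [282.6, 397.6, 201.1]
tool_rot: [-0.048, 0.706, 0.047, 0.705]
force: [2.0, 1.2, 0.1]
grip_width: 1.001
clk 0.95 eef [282.6 397.6 201.1] q [ 0.83  0.32  1.69  0.    1.13 -0.88] F [2.  1.2 0.1] gw 1.001
turn [ 0.019 -0.001  0.001] shift now-axes [   1.2 -209.8   84.5] shift goal-axes [   1.1 -208.1   88.6]
```

```bash
python3 -m pendant '[{"fingers":0,"x":0,"y":-42,"z":18,"wx":0.019,"wy":0,"wz":0},{"fingers":0,"x":0,"y":-42,"z":18,"wx":0,"wy":0,"wz":0},{"fingers":0,"x":0,"y":-42,"z":18,"wx":0,"wy":0,"wz":0},{"fingers":0,"x":0,"y":-42,"z":18,"wx":0,"wy":0,"wz":0},{"fingers":0,"x":0,"y":-42,"z":18,"wx":0,"wy":0,"wz":0},{"fingers":0,"x":0,"y":0,"z":0,"wx":0,"wy":0,"wz":0}]' 20
python3 - <<'E'
from h import *
goal([394.5,201,200],96.6)
snap('wrist','w1'); snap('scene','s1')
E
```

```text
clock: 1.55
eef_pos: [401.8, 186.9, 201.2]
tool_rot: [-0.04, 0.706, 0.039, 0.706]
force: [0.6, 1.0, -0.7]
grip_width: 1.002
clk 1.55 eef [401.8 186.9 201.2] q [ 0.3   0.26  1.79 -0.    1.1  -1.38] F [ 0.6  1.  -0.7] gw 1.002
turn [-0.004 -0.     0.002] shift now-axes [ 1.1 14.8 -5.7] shift goal-axes [ 1.2 14.8 -5.6]
```

View pics/w1.png

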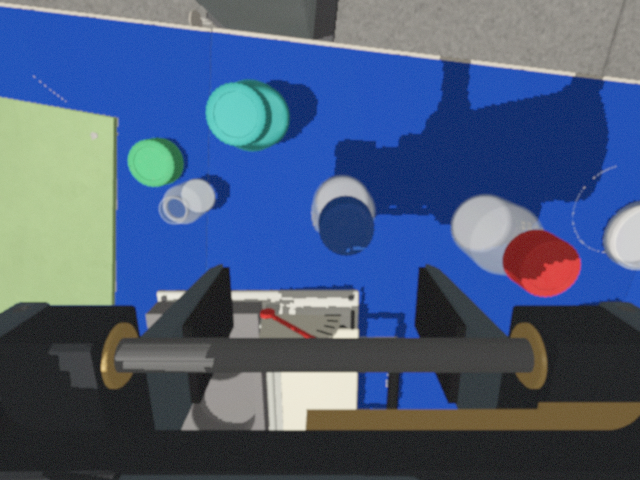

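View pics/s1.png

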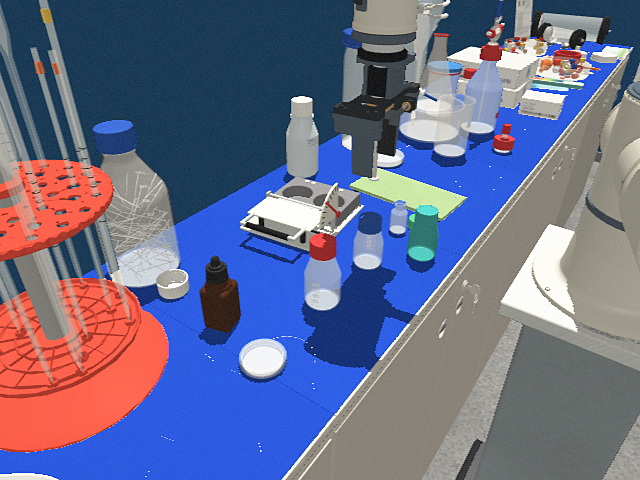

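Run:
```python
from h import *
p,d,M,k=load('w1'); print('cam pos',-M[:3,:3].T@M[:3,3],'look',-M[2,:3])
hsv=cv2.cvtColor(p,cv2.COLOR_RGB2HSV).astype(int); H,S,V=hsv[...,0],hsv[...,1],hsv[...,2]
vv,uu=np.mgrid[0:480,0:640]
dc=np.stack([(uu-k[2])/k[0],-(vv-k[3])/k[1],-np.ones_like(uu,float)],-1)*d[...,None]
W=(dc-M[:3,3])@M[:3,:3]
for n,c,h in [('blue',(394,201),105),('red',(400,341),130),('turq',(322,115),105),('vial',(402,57),66),('green',(372,20),22)]:
    print(n,'pred px',np.round(proj(M,k,[*c,h]),1))
    q=W[(d>0)&(abs(W[...,0]-c[0])<35)&(abs(W[...,1]-c[1])<35)&(abs(W[...,2]-h)<6)&(vv<270)]
    if len(q): print(len(q),q.mean(0).round(1),((q.min(0)+q.max(0))/2).round(1))
for nm,m,z in [('blue',(H>100)&(H<125)&(S>90)&(V<125)&(abs(uu-346)<30)&(abs(vv-225)<32),105),('red',((H<8)|(H>172))&(S>150)&(uu>480)&(uu<600)&(vv<310),130)]:
    m=cv2.morphologyEx(m.astype(np.uint8),cv2.MORPH_OPEN,np.ones((3,3)))
    cs=max(cv2.findContours(m,0,2)[0],key=cv2.contourArea); e=cv2.minEnclosingCircle(cs); print(nm,e,onz(M,k,*e[0],z)[:2])
# mark
m=((H<10)|(H>170))&(S>120)&(uu>250)&(uu<330)&(vv>300)&(vv<345)
P=np.argwhere(m)[:,::-1]; print('mark',P.min(0),P.max(0),len(P))
print('base corners',[onz(M,k,*q,6)[:2].round(1) for q in [(158,292),(358,291)]])
```

```text
cam pos [318.34311877 180.23302558 371.20694306] look [ 0.28863604  0.03233939 -0.95689257]
blue pred px [340.3 232.9]
2366 [390.5 204.8 104.2] [391.1 205.  102.7]
red pred px [542.9 273.1]
1570 [388.  342.8 128.4] [387.9 345.1 127.6]
turq pred px [226.6 117. ]
3037 [319.6 121.  104.2] [319.9 120.5 103. ]
vial pred px [164.3 210.4]
282 [401.7  62.7  63.6] [401.2  63.6  63.6]
green pred px [142.6 163.3]
2170 [370.6  21.3  19.9] [372.   16.7  22. ]
blue ((345.34906005859375, 225.23585510253906), 28.795873641967773) [387.81571735 203.90701153]
red ((541.3431396484375, 261.80718994140625), 37.79207229614258) [392.04900481 337.62439616]
mark [260 309] [314 338] 315
base corners [array([508.1,  25.2]), array([483.5, 235.2])]
```

Run:
```python
from h import *
p,d,M,k=load('s1')
for n in ('side','scene'):
    i=ctrl.camera_info(n); m=np.array(i['camera_from_world']); print(n,'cam',-m[:3,:3].T@m[:3,3])
vv,uu=np.mgrid[0:480,0:640]
dc=np.stack([(uu-k[2])/k[0],-(vv-k[3])/k[1],-np.ones_like(uu,float)],-1)*d[...,None]
W=(dc-M[:3,3])@M[:3,:3]
for n,c,h in [('blue',(394,201),105),('red',(400,341),130),('turq',(322,115),105)]:
    print(n,'pred px',np.round(proj(M,k,[*c,h]),1))
    q=W[(d>0)&(abs(W[...,0]-c[0])<35)&(abs(W[...,1]-c[1])<35)&(abs(W[...,2]-h)<5)]
    if len(q): print(len(q),q.mean(0).round(1),((q.min(0)+q.max(0))/2).round(1))
cr=p[160:320,220:460]; cv2.imwrite('pics/c1.png',cv2.cvtColor(cv2.resize(cr,None,fx=3.3333333,fy=3.333333,interpolation=cv2.INTER_CUBIC),cv2.COLOR_RGB2BGR))
```

```text
side cam [ 143.27257438 -366.19172827  687.57060421]
scene cam [ 30.03458961 878.22365093 562.28502769]
blue pred px [370.7 215.9]
253 [392.8 206.7 103.8] [394.4 203.7 103.1]
red pred px [323.4 238. ]
342 [398.6 346.1 128.2] [399.1 345.2 128.1]
turq pred px [428.2 208.4]
230 [321.5 122.1 103.9] [322.  119.6 103.8]
```

View pics/c1.png

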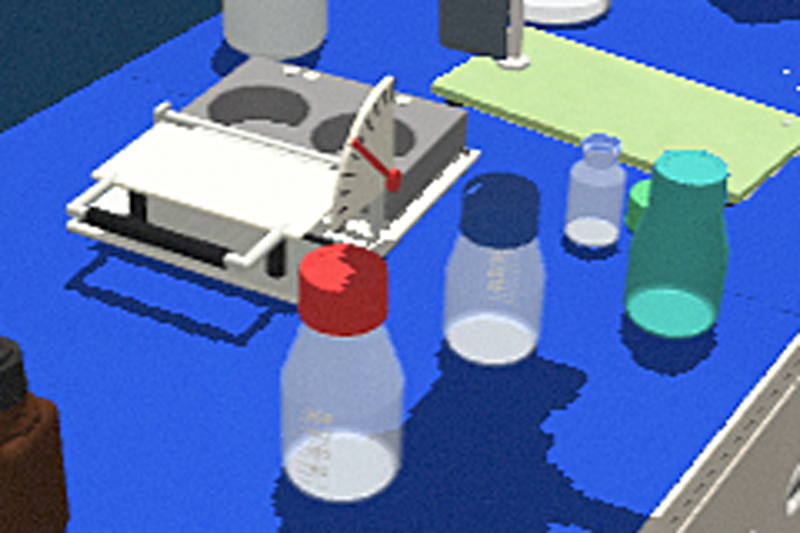

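Run:
```python
from h import *
p,d,M,k=load('s1')
g=p.min(2).astype(float)
print(g[184:196,334:348].astype(int)); print(g[177:187,302:320].astype(int))
def c(u,v,z): return onz(M,k,220+(u+.5)/3.33333-.5,160+(v+.5)/3.33333-.5,z)[:2].round(1)
A=c(403,100,34);B=c(301,72.5,34);print(A,B,np.linalg.norm(A-B))
v=(A-B)/np.linalg.norm(A-B);x=np.array([v[1],-v[0]]);print(np.degrees(np.arctan2(x[1],x[0])),'O',(A+B)/2+58*x)
O=np.array([599.,102.]);
for yaw in (96.6,):
  t=np.radians(yaw);x=np.array([np.cos(t),np.sin(t)]);y=np.array([-x[1],x[0]])
  for q in [(-58,40,34),(-58,-40,34),(181,48,45),(181,-48,45)]: print(q,np.round(proj(M,k,[*(O+q[0]*x+q[1]*y),q[2]]),1))
print('bar ends',c(87,214,45),c(229,255,45))
```

```text
[[229 255 249 133  43  31  46  48  43  41  38  50  45  44]
 [251 235 171  79  53  36  48  44  46  49  43  46  44  44]
 [249 172 136  71  28  33  40  37  41  40  46  44  45  47]
 [184  72 122  75 115 100  25  18  30  32  34  40  42  45]
 [108  75 128  81 134 163 181 169 137  92  30  24  27  37]
 [112  80 130  77 168 255 255 255 251 188 162 165 114  76]
 [143  81 115 117 134 239 255 241 214 177 163 169 166 165]
 [147 115 135 146 164 171 120 140 165 168 169 167 172 166]
 [147 139 140 149 170 171 169 168 171 173 170 173 169 169]
 [129 141 139 139 165 169 170 169 171 169 167 173 171 170]
 [133 137 134 144 170 176 176 168 171 167 170 168 169 169]
 [138 140 139 138 134 155 175 179 173 176 168 170 172 168]]
[[145 146 146 126  91  78  60  30  19  22  16  24  22  17  39  46  42  44]
 [145 127  77  26  10   0   5   7  13  12  13  21   7  32  51  47  47  45]
 [170 171 170 169 146 128  80  10   0   7   2  15  17  38  41  47  42  45]
 [170 167 171 220 252 255 255 221 151 142  91   3  11  27  31  34  44  44]
 [171 172 161 209 255 255 255 190 157 162 190 202 176 135  95  36  22  26]
 [173 169 166 167 109 115 153 167 163 255 255 255 255 230 161 162 166 116]
 [170 170 170 171 171 170 168 167 166 173 197 228 208 172 166 171 164 167]
 [171 174 170 171 172 170 168 169 169 168 167 165 164 167 168 169 170 169]
 [168 169 177 178 175 173 172 167 177 167 166 168 168 168 169 167 169 171]
 [ 89 108 116 137 161 174 177 173 171 170 169 169 171 171 175 171 170 174]]
[564.7  36.3] [644.9  44.5] 80.61811210888028
95.83788545228931 O [598.90058128  98.09919288]
(-58, 40, 34) [339.2 190.1]
(-58, -40, 34) [308.6 182. ]
(181, 48, 45) [286.  237.7]
(181, -48, 45) [244.6 224.4]
bar ends [625.5 284.5] [530.2 269.6]
```

Run:
```python
from h import *
goal([394.7,203,79],96.5)
```

```text
clk 1.65 eef [399.8 190.  201. ] q [ 0.31  0.26  1.79 -0.    1.1  -1.37] F [-0.1 -0.3  0.1] gw 0.999
turn [-0.    -0.001  0.001] shift now-axes [122.   13.7  -3.4] shift goal-axes [122.   13.5  -3.5]
```

```bash
python3 -m pendant '[{"fingers":0,"x":20,"y":13.5,"z":-3.5,"wx":0,"wy":0,"wz":0},{"fingers":0,"x":30,"y":0,"z":0,"wx":0,"wy":0,"wz":0},{"fingers":0,"x":0,"y":0,"z":0,"wx":0,"wy":0,"wz":0}]' 20
python3 - <<'E'
from h import *
goal([394.7,203,79],96.5)
snap('wrist','w2')
p,d,M,k=load('w2')
print('pred cap top',proj(M,k,[394.7,203,105]))
E
```

```text
clock: 1.95
eef_pos: [393.6, 206.0, 150.4]
tool_rot: [-0.041, 0.706, 0.041, 0.706]
force: [0.5, -0.4, 1.3]
grip_width: 0.998
clk 1.95 eef [393.6 206.  150.4] q [ 0.35  0.33  1.85 -0.    0.96 -1.34] F [ 0.5 -0.4  1.3] gw 0.998
turn [0.002 0.    0.   ] shift now-axes [71.4 -3.1  0.8] shift goal-axes [71.4 -3.1  0.8]
pred cap top (np.float64(316.7544446962833), np.float64(263.0188362868195))
```

View pics/w2.png

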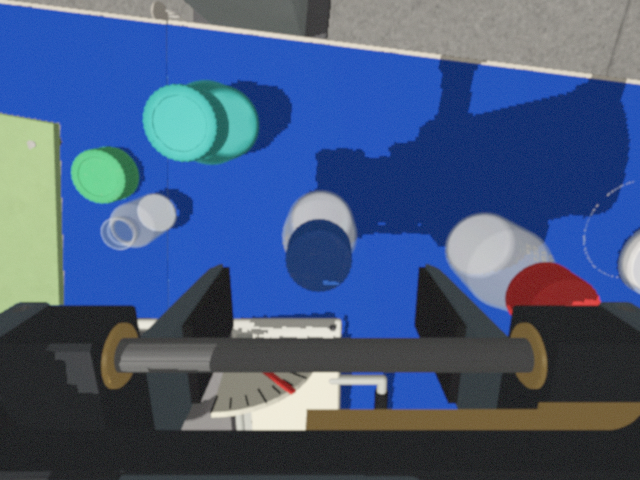

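Run:
```python
from h import *
p,d,M,k=load('w2'); s=ctrl.state(); print(s['eef_pos'])
R=Ro.from_quat(s['tool_rot']).as_matrix()
for q in [(0,45,16),(0,45,-16),(0,-45,16),(0,-45,-16),(0,59,-16),(0,59,16)]:
    print(q,np.round(proj(M,k,s['eef_pos']+R@np.array(q)),1))
print(R.round(2)); 
cr=p[150:330,180:460]; cv2.imwrite('pics/c2.png',cv2.cvtColor(cv2.resize(cr,None,fx=2.8,fy=2.8,interpolation=cv2.INTER_CUBIC),cv2.COLOR_RGB2BGR))
hsv=cv2.cvtColor(p,cv2.COLOR_RGB2HSV).astype(int)
print(d[255,300:340:5],d[245:290:5,319],pt(M,k,319,255,d[255,319]))
```

```text
[394.40955245 206.3117003  151.98831224]
(0, 45, 16) [410.8 325.9]
(0, 45, -16) [415.2 267. ]
(0, -45, 16) [233.3 326.1]
(0, -45, -16) [228.6 267.1]
(0, 59, -16) [444.2 266.9]
(0, 59, 16) [438.4 325.8]
[[ 0.   -0.12  0.99]
 [ 0.    0.99  0.12]
 [-1.    0.    0.  ]]
[228.9871  228.96555 229.70212 228.99168 228.75937 229.95674 229.5011
 228.77205] [227.57924 228.46393 230.09332 229.71252 231.72078 231.8964  234.07065
 234.82695 235.34038] [389.32851853 203.78725196 105.07040532]
```

View pics/c2.png

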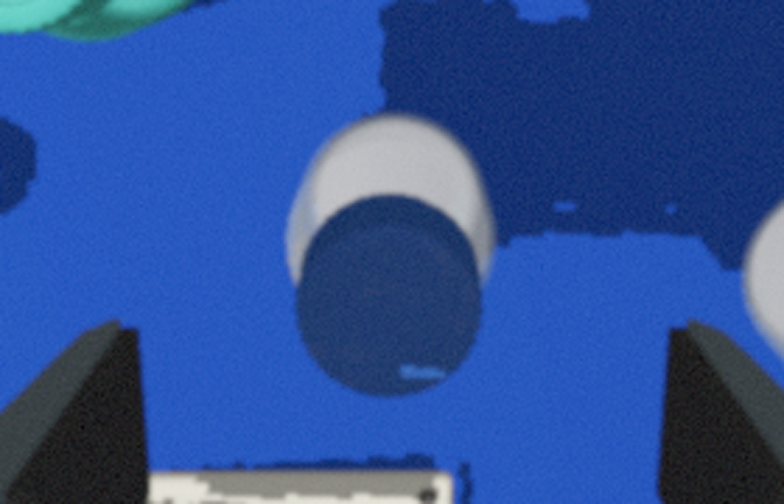

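```bash
python3 -m pendant '[{"fingers":0,"x":20,"y":-3,"z":-2,"wx":0,"wy":0,"wz":0},{"fingers":0,"x":30,"y":0,"z":0,"wx":0,"wy":0,"wz":0},{"fingers":0,"x":18,"y":0,"z":0,"wx":0,"wy":0,"wz":0},{"fingers":0,"x":3,"y":0,"z":0,"wx":0,"wy":0,"wz":0}]' 20
python3 - <<'E'
from h import *
goal([391.5,203.3,79],96.5)
snap('scene','s3')
p,d,M,k=load('s3')
cv2.imwrite('pics/c3.png',cv2.cvtColor(cv2.resize(p[130:310,280:520],None,fx=3,fy=3),cv2.COLOR_RGB2BGR))
E
```

```text
clock: 2.4
eef_pos: [395.0, 207.1, 84.3]
tool_rot: [-0.041, 0.703, 0.043, 0.709]
force: [-0.8, 0.5, -0.4]
grip_width: 1.0
clk 2.40 eef [395.  207.1  84.3] q [ 0.35  0.44  1.93  0.    0.76 -1.34] F [-0.8  0.5 -0.4] gw 1.000
turn [ 0.007  0.009 -0.002] shift now-axes [ 5.3 -3.4 -4. ] shift goal-axes [ 5.3 -3.4 -3.9]
```

View pics/c3.png

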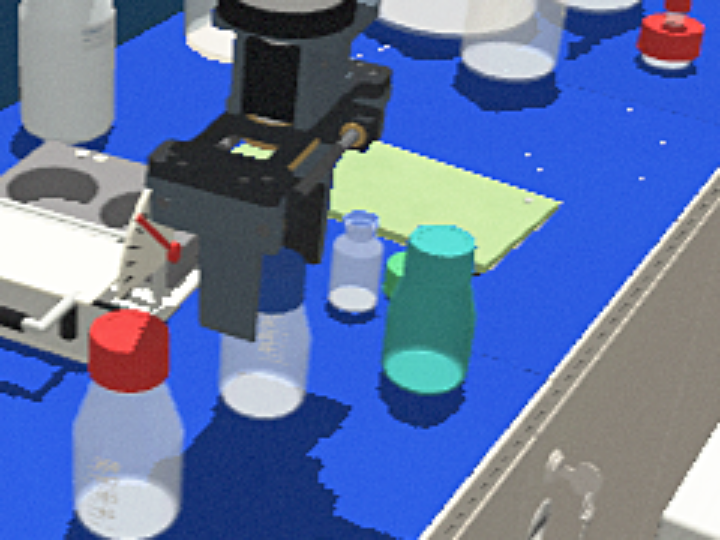

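```bash
python3 -m pendant '[{"fingers":0,"x":4,"y":-4,"z":-4,"wx":0,"wy":0.009,"wz":0},{"fingers":0,"x":0,"y":0,"z":0,"wx":0,"wy":0,"wz":0},{"fingers":255,"x":0,"y":0,"z":0,"wx":0,"wy":0,"wz":0},{"fingers":255,"x":0,"y":0,"z":0,"wx":0,"wy":0,"wz":0},{"fingers":255,"x":0,"y":0,"z":0,"wx":0,"wy":0,"wz":0},{"fingers":255,"x":0,"y":0,"z":0,"wx":0,"wy":0,"wz":0},{"fingers":255,"x":0,"y":0,"z":0,"wx":0,"wy":0,"wz":0}]' 20
python3 - <<'E'
from h import *
goal([391.5,203.3,79],96.5)
E
```

```text
clock: 3.15
eef_pos: [393.7, 203.7, 84.7]
tool_rot: [-0.041, 0.704, 0.044, 0.708]
force: [-0.5, -0.4, -0.7]
grip_width: 0.592
clk 3.15 eef [393.7 203.7  84.7] q [ 0.34  0.44  1.93  0.    0.76 -1.35] F [-0.5 -0.4 -0.7] gw 0.592
turn [ 0.007  0.005 -0.004] shift now-axes [ 5.7 -0.2 -2.2] shift goal-axes [ 5.7 -0.1 -2.2]
```

```bash
python3 -m pendant '[{"fingers":255,"x":3,"y":0,"z":0,"wx":0,"wy":0,"wz":0},{"fingers":255,"x":3,"y":0,"z":0,"wx":0,"wy":0,"wz":0},{"fingers":255,"x":0,"y":0,"z":0,"wx":0,"wy":0,"wz":0},{"fingers":255,"x":0,"y":0,"z":0,"wx":0,"wy":0,"wz":0}]' 20
python3 - <<'E'
from h import *
goal([391.5,203.3,79],96.5)
E
```

```text
clock: 3.55
eef_pos: [394.6, 203.6, 79.0]
tool_rot: [-0.041, 0.703, 0.044, 0.708]
force: [-2.2, -1.8, 8.9]
grip_width: 0.46
clk 3.55 eef [394.6 203.6  79. ] q [ 0.34  0.45  1.94  0.    0.74 -1.35] F [-2.2 -1.8  8.9] gw 0.460
turn [ 0.008  0.008 -0.004] shift now-axes [-0.   0.1 -3.2] shift goal-axes [-0.   0.1 -3.2]
```

```bash
python3 -m pendant '[{"fingers":255,"x":-15,"y":0,"z":0,"wx":0,"wy":0,"wz":0},{"fingers":255,"x":-30,"y":0,"z":0,"wx":0.008,"wy":0.008,"wz":-0.004},{"fingers":255,"x":-40,"y":0,"z":0,"wx":0,"wy":0,"wz":0},{"fingers":255,"x":-40,"y":0,"z":0,"wx":0,"wy":0,"wz":0},{"fingers":255,"x":-25,"y":0,"z":0,"wx":0,"wy":0,"wz":0},{"fingers":255,"x":0,"y":0,"z":0,"wx":0,"wy":0,"wz":0}]' 20
python3 - <<'E'
from h import *
goal([560,94.5,215],96.5)
E
```

```text
clock: 4.15
eef_pos: [392.9, 202.9, 231.9]
tool_rot: [-0.041, 0.708, 0.039, 0.704]
force: [0.3, -0.3, -2.1]
grip_width: 0.458
clk 4.15 eef [392.9 202.9 231.9] q [ 0.34  0.22  1.74 -0.    1.19 -1.34] F [ 0.3 -0.3 -2.1] gw 0.458
turn [-0.001 -0.007  0.002] shift now-axes [  16.1 -126.5  153.9] shift goal-axes [  16.9 -126.6  153.7]
```

```bash
python3 -m pendant '[{"fingers":255,"x":0,"y":-20,"z":24,"wx":0,"wy":-0.007,"wz":0},{"fingers":255,"x":0,"y":-25,"z":30,"wx":0,"wy":0,"wz":0},{"fingers":255,"x":0,"y":-25,"z":30,"wx":0,"wy":0,"wz":0},{"fingers":255,"x":0,"y":-25,"z":30,"wx":0,"wy":0,"wz":0},{"fingers":255,"x":0,"y":-18,"z":22,"wx":0,"wy":0,"wz":0},{"fingers":255,"x":0,"y":-8,"z":10,"wx":0,"wy":0,"wz":0},{"fingers":255,"x":0,"y":0,"z":0,"wx":0,"wy":0,"wz":0},{"fingers":255,"x":0,"y":0,"z":0,"wx":0,"wy":0,"wz":0}]' 20
python3 - <<'E'
from h import *
goal([560,94.5,215],96.5)
snap('wrist','w4')
E
```

```text
clock: 4.95
eef_pos: [553.2, 95.2, 223.0]
tool_rot: [-0.041, 0.709, 0.04, 0.703]
force: [-0.4, -0.3, -1.7]
grip_width: 0.458
clk 4.95 eef [553.2  95.2 223. ] q [ 0.07  0.4   1.48 -0.    1.27 -1.62] F [-0.4 -0.3 -1.7] gw 0.458
turn [ 0.001 -0.01   0.001] shift now-axes [ 8.  -1.5  6.8] shift goal-axes [ 8.  -1.5  6.7]
```

View pics/w4.png

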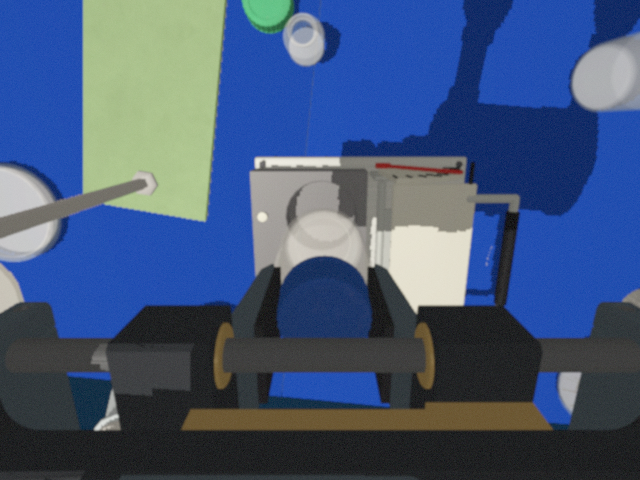

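Run:
```python
from h import *
snap('scene','s4'); snap('side','d4')
p,d,M,k=load('w4')
D=onz(M,k,262.5,216.5,34)[:2]; t=np.radians(96.5);x=np.array([np.cos(t),np.sin(t)]);y=np.array([-x[1],x[0]])
print('dot',D,'-> pocket one',D+58*x)
print('corners',onz(M,k,254,157,6)[:2],onz(M,k,467,156,6)[:2])
print('eef',ctrl.state()['eef_pos'])
for f,b in (('s4',(230,400,60,300)),('d4',(300,500,100,340))):
    p,d,M,k=load(f); r=p[b[2]:b[3],b[0]:b[1]]; cv2.imwrite('pics/c_%s.png'%f,cv2.cvtColor(cv2.resize(r,None,fx=2.4,fy=2.4,interpolation=cv2.INTER_CUBIC),cv2.COLOR_RGB2BGR))
```

```text
dot [563.26872502  37.26678304] -> pocket one [556.70293862  94.89395067]
corners [509.89616503  20.65932746] [484.39844379 233.72529469]
eef [553.15999596  95.69765401 223.82481146]
```

View pics/c_s4.png

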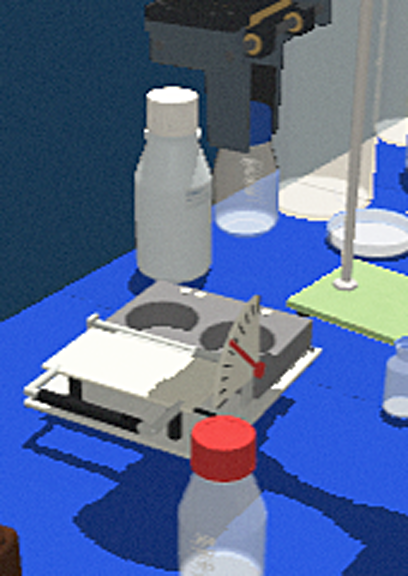

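View pics/c_d4.png

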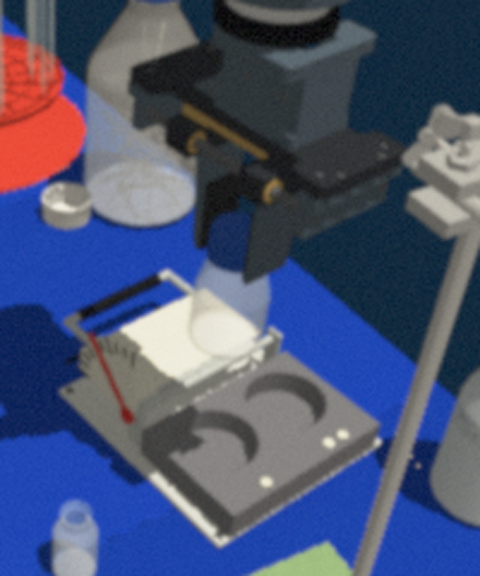

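```bash
cat >> h.py <<'E'
def tri(obs):
    A=np.zeros((3,3));b=np.zeros(3)
    for M,k,u,v in obs:
        o,d=ray(M,k,u,v); d/=np.linalg.norm(d); Q=np.eye(3)-np.outer(d,d); A+=Q;b+=Q@o
    X=np.linalg.solve(A,b); return X,[np.round(np.array(proj(M,k,X))-(u,v),1) for M,k,u,v in obs]
E
python3 - <<'E'
from h import *
a=load('s4');b=load('d4')
f=lambda u,v,x0,y0,s=2.4:((u+.5)/s-.5+x0,(v+.5)/s-.5+y0)
print(tri([(a[2],a[3],*f(246,221,230,60)),(b[2],b[3],*f(224,333,300,100))]))
w=load('w4'); print('wrist cap', onz(w[2],w[3],324,300,247)); 
print(ctrl.state()['eef_pos'])
E
```

```text
(array([551.53361554,  95.64565701, 151.8388037 ]), [array([-0.4, -0.5]), array([-0.4,  0.6])])
wrist cap [542.90341814  95.21895423 247.        ]
[553.15999596  95.69765401 223.82481146]
```

```bash
python3 -m pendant '[{"fingers":255,"x":15,"y":-2,"z":5,"wx":0,"wy":-0.01,"wz":0},{"fingers":255,"x":30,"y":0,"z":2,"wx":0,"wy":0,"wz":0},{"fingers":255,"x":20,"y":0,"z":0,"wx":0,"wy":0,"wz":0},{"fingers":255,"x":0,"y":0,"z":0,"wx":0,"wy":0,"wz":0},{"fingers":255,"x":0,"y":0,"z":0,"wx":0,"wy":0,"wz":0}]' 20
python3 - <<'E'
from h import *
goal([561,94.4,90],96.5)
E
```

```text
clock: 5.6
eef_pos: [558.5, 97.8, 159.7]
tool_rot: [-0.043, 0.704, 0.042, 0.708]
force: [0.8, -0.4, -1.0]
grip_width: 0.455
clk 5.60 eef [558.5  97.8 159.7] q [ 0.07  0.47  1.56 -0.    1.1  -1.62] F [ 0.8 -0.4 -1. ] gw 0.455
turn [0.007 0.005 0.001] shift now-axes [69.7 -3.6  1.7] shift goal-axes [69.7 -3.6  2.1]
```

```bash
python3 -m pendant '[{"fingers":255,"x":10,"y":-4,"z":2.5,"wx":0.007,"wy":0.005,"wz":0},{"fingers":255,"x":10,"y":-1,"z":0,"wx":0,"wy":0,"wz":0},{"fingers":255,"x":0,"y":0,"z":0,"wx":0,"wy":0,"wz":0},{"fingers":255,"x":0,"y":0,"z":0,"wx":0,"wy":0,"wz":0}]' 20
python3 - <<'E'
from h import *
goal([561,94.4,90],96.5)
snap('scene','s5'); snap('side','d5')
for f,b in (('s5',(230,400,60,300)),('d5',(300,500,100,340))):
    p,d,M,k=load(f); r=p[b[2]:b[3],b[0]:b[1]]; cv2.imwrite('pics/c_%s.png'%f,cv2.cvtColor(cv2.resize(r,None,fx=2.4,fy=2.4,interpolation=cv2.INTER_CUBIC),cv2.COLOR_RGB2BGR))
goal([561,94.4,90],96.5)
E
```

```text
clock: 6.0
eef_pos: [562.9, 93.2, 140.8]
tool_rot: [-0.04, 0.705, 0.04, 0.707]
force: [0.5, 0.0, -0.9]
grip_width: 0.457
clk 6.00 eef [562.9  93.2 140.8] q [ 0.06  0.5   1.57 -0.    1.07 -1.62] F [ 0.5  0.  -0.9] gw 0.457
turn [-0.     0.004  0.001] shift now-axes [50.8  1.5 -2. ] shift goal-axes [50.8  1.4 -1.8]
clk 6.10 eef [562.8  93.2 140.9] q [ 0.06  0.5   1.57 -0.    1.07 -1.62] F [-0.5 -0.5 -0.5] gw 0.458
turn [-0.     0.004  0.001] shift now-axes [50.9  1.4 -1.9] shift goal-axes [50.9  1.4 -1.7]
```

View pics/c_d5.png

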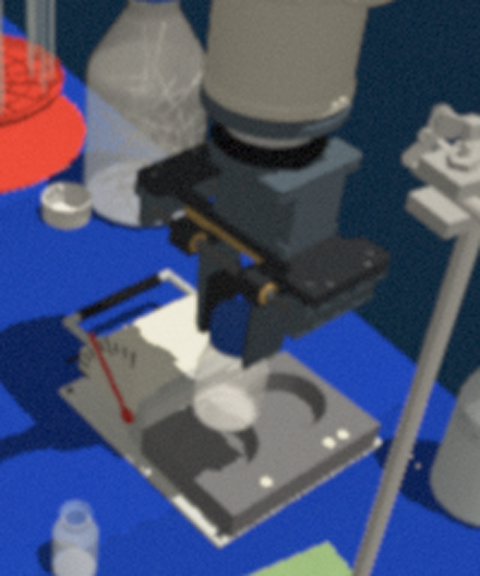

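View pics/c_s5.png

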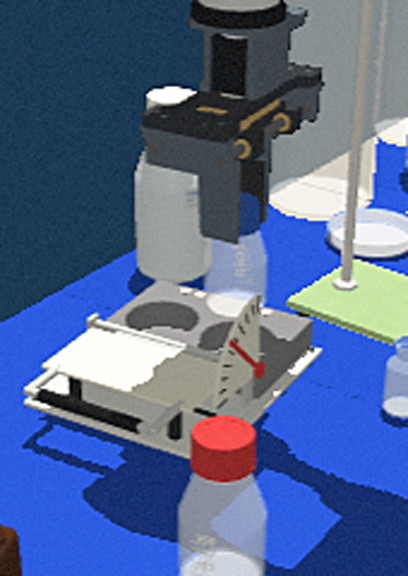

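```bash
python3 - <<'E'
from h import *
a=load('s5');b=load('d5')
f=lambda u,v,x0,y0,s=2.4:((u+.5)/s-.5+x0,(v+.5)/s-.5+y0)
print(tri([(a[2],a[3],*f(236,301,230,60)),(b[2],b[3],*f(225,404,300,100))]))
E
python3 -m pendant '[{"fingers":255,"x":15,"y":1.5,"z":-2,"wx":0,"wy":0.004,"wz":0},{"fingers":255,"x":15,"y":0,"z":0,"wx":0,"wy":0,"wz":0},{"fingers":255,"x":0,"y":0,"z":0,"wx":0,"wy":0,"wz":0},{"fingers":255,"x":0,"y":0,"z":0,"wx":0,"wy":0,"wz":0}]' 20
python3 - <<'E'
from h import *
goal([561,94.4,90],96.5)
E
```

```text
(array([561.70637686,  93.86451641,  71.86094314]), [array([-0.5, -0.6]), array([-0.5,  0.7])])
clock: 6.5
eef_pos: [561.8, 94.6, 112.0]
tool_rot: [-0.04, 0.705, 0.04, 0.707]
force: [-0.2, -0.7, -1.3]
grip_width: 0.457
clk 6.50 eef [561.8  94.6 112. ] q [ 0.06  0.53  1.6  -0.    1.   -1.62] F [-0.2 -0.7 -1.3] gw 0.457
turn [-0.     0.003  0.001] shift now-axes [22.  -0.1 -0.9] shift goal-axes [22.  -0.1 -0.8]
```

```bash
python3 -m pendant '[{"fingers":255,"x":8,"y":0,"z":-1.5,"wx":0,"wy":0,"wz":0},{"fingers":255,"x":6,"y":0,"z":0,"wx":0,"wy":0,"wz":0},{"fingers":255,"x":4,"y":0,"z":0,"wx":0,"wy":0,"wz":0},{"fingers":255,"x":2,"y":0,"z":0,"wx":0,"wy":0,"wz":0},{"fingers":255,"x":0,"y":0,"z":0,"wx":0,"wy":0,"wz":0}]' 20
python3 - <<'E'
from h import *
goal([561,94.4,90],96.5)
E
```

```text
clock: 7.0
eef_pos: [561.1, 94.4, 92.0]
tool_rot: [-0.04, 0.704, 0.04, 0.708]
force: [-0.9, -0.3, -0.8]
grip_width: 0.456
clk 7.00 eef [561.1  94.4  92. ] q [ 0.06  0.56  1.62 -0.    0.95 -1.62] F [-0.9 -0.3 -0.8] gw 0.456
turn [-0.     0.005  0.001] shift now-axes [ 2.  -0.  -0.1] shift goal-axes [ 2.  -0.  -0.1]
```

```bash
python3 -m pendant '[{"fingers":255,"x":2,"y":0,"z":0,"wx":0,"wy":0,"wz":0},{"fingers":255,"x":1,"y":0,"z":0,"wx":0,"wy":0,"wz":0},{"fingers":70,"x":0,"y":0,"z":0,"wx":0,"wy":0,"wz":0},{"fingers":70,"x":0,"y":0,"z":0,"wx":0,"wy":0,"wz":0},{"fingers":70,"x":0,"y":0,"z":0,"wx":0,"wy":0,"wz":0},{"fingers":70,"x":0,"y":0,"z":0,"wx":0,"wy":0,"wz":0},{"fingers":70,"x":0,"y":0,"z":0,"wx":0,"wy":0,"wz":0}]' 20
python3 - <<'E'
from h import *
goal([561,94.4,215],96.5)
snap('side','d6')
b=(300,500,100,340);p,d,M,k=load('d6'); r=p[b[2]:b[3],b[0]:b[1]]; cv2.imwrite('pics/c_d6.png',cv2.cvtColor(cv2.resize(r,None,fx=2.4,fy=2.4,interpolation=cv2.INTER_CUBIC),cv2.COLOR_RGB2BGR))
E
```

```text
clock: 7.7
eef_pos: [561.9, 94.5, 89.6]
tool_rot: [-0.04, 0.704, 0.04, 0.708]
force: [-0.2, -0.0, 0.2]
grip_width: 0.725
clk 7.70 eef [561.9  94.5  89.6] q [ 0.06  0.56  1.62 -0.    0.95 -1.62] F [-0.2 -0.   0.2] gw 0.725
turn [-0.     0.006  0.002] shift now-axes [-1.254e+02 -2.000e-01 -1.000e-01] shift goal-axes [-125.4   -0.    -0.9]
```

View pics/c_d6.png

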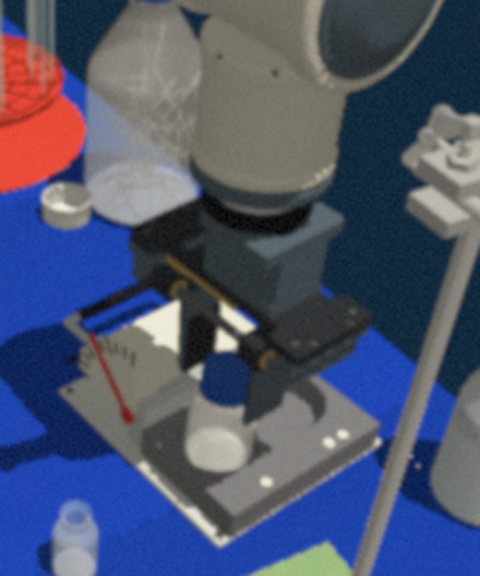

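The blue bottle stands in pocket one and is released: cap at (225,378) in the crop, bottom inside the pocket. Now I lift and go to the red bottle.

```bash
python3 -m pendant '[{"fingers":70,"x":-15,"y":0,"z":0,"wx":0,"wy":0.005,"wz":0},{"fingers":70,"x":-35,"y":0,"z":0,"wx":0,"wy":0,"wz":0},{"fingers":20,"x":-45,"y":0,"z":0,"wx":0,"wy":0,"wz":0},{"fingers":0,"x":-25,"y":0,"z":0,"wx":0,"wy":0,"wz":0},{"fingers":0,"x":0,"y":0,"z":0,"wx":0,"wy":0,"wz":0}]' 20
python3 - <<'E'
from h import *
goal([399,343,200],96.5)
E
```

```text
clock: 8.25
eef_pos: [560.8, 94.6, 213.0]
tool_rot: [-0.04, 0.707, 0.039, 0.705]
force: [1.1, 0.2, -0.9]
grip_width: 0.955
clk 8.25 eef [560.8  94.6 213. ] q [ 0.06  0.42  1.49 -0.    1.24 -1.62] F [ 1.1  0.2 -0.9] gw 0.955
turn [-0.    -0.002  0.001] shift now-axes [  12.9  265.1 -132.7] shift goal-axes [  13.   265.1 -132.7]
```

```bash
python3 -m pendant '[{"fingers":0,"x":0,"y":25,"z":-12,"wx":0,"wy":0,"wz":0},{"fingers":0,"x":0,"y":40,"z":-20,"wx":0,"wy":0,"wz":0},{"fingers":0,"x":0,"y":40,"z":-20,"wx":0,"wy":0,"wz":0},{"fingers":0,"x":0,"y":40,"z":-20,"wx":0,"wy":0,"wz":0},{"fingers":0,"x":0,"y":40,"z":-20,"wx":0,"wy":0,"wz":0},{"fingers":0,"x":0,"y":40,"z":-20,"wx":0,"wy":0,"wz":0},{"fingers":0,"x":0,"y":25,"z":-12,"wx":0,"wy":0,"wz":0},{"fingers":0,"x":0,"y":10,"z":-5,"wx":0,"wy":0,"wz":0},{"fingers":0,"x":0,"y":0,"z":0,"wx":0,"wy":0,"wz":0},{"fingers":0,"x":0,"y":0,"z":0,"wx":0,"wy":0,"wz":0}]' 20
python3 - <<'E'
from h import *
goal([399,343,200],96.5)
snap('wrist','w7')
p,d,M,k=load('w7');print('pred',proj(M,k,[399.5,343,130]))
hsv=cv2.cvtColor(p,cv2.COLOR_RGB2HSV).astype(int); H,S,V=hsv[...,0],hsv[...,1],hsv[...,2]
m=((H<8)|(H>172))&(S>150); m[300:]=0
m=cv2.morphologyEx(m.astype(np.uint8),cv2.MORPH_OPEN,np.ones((3,3)))
cs=max(cv2.findContours(m,0,2)[0],key=cv2.contourArea);print(cv2.boundingRect(cs),cv2.minEnclosingCircle(cs), onz(M,k,*cv2.minEnclosingCircle(cs)[0],130))
E
```

```text
clock: 9.25
eef_pos: [396.8, 344.5, 206.8]
tool_rot: [-0.041, 0.708, 0.037, 0.704]
force: [0.2, -0.4, 0.1]
grip_width: 1.003
clk 9.25 eef [396.8 344.5 206.8] q [ 0.6   0.37  1.59 -0.    1.19 -1.08] F [ 0.2 -0.4  0.1] gw 1.003
turn [-0.003 -0.005  0.004] shift now-axes [ 6.8 -1.7  2. ] shift goal-axes [ 6.8 -1.7  2. ]
pred (np.float64(320.6012296848124), np.float64(251.60971593484743))
(294, 213, 57, 63) ((321.97418212890625, 243.95309448242188), 31.358556747436523) [393.87424173 343.34388846 130.        ]
```

View pics/w7.png

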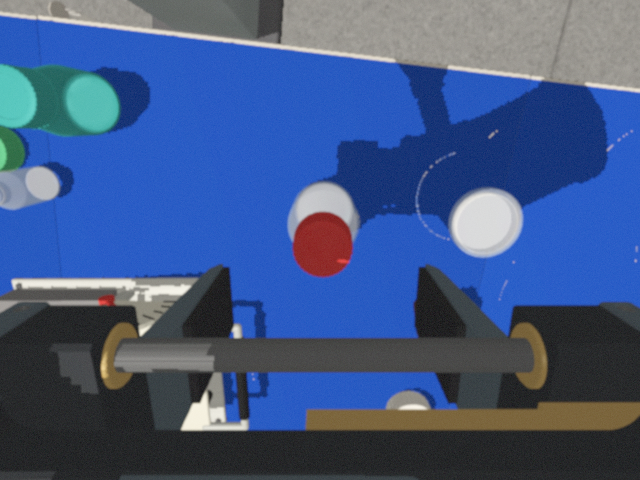

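```bash
python3 -m pendant '[{"fingers":0,"x":20,"y":-1.5,"z":1,"wx":0,"wy":-0.005,"wz":0},{"fingers":0,"x":35,"y":0,"z":0,"wx":0,"wy":0,"wz":0},{"fingers":0,"x":20,"y":0,"z":0,"wx":0,"wy":0,"wz":0},{"fingers":0,"x":8,"y":0,"z":0,"wx":0,"wy":0,"wz":0},{"fingers":0,"x":0,"y":0,"z":0,"wx":0,"wy":0,"wz":0}]' 20
python3 - <<'E'
from h import *
goal([398,343.2,104],96.5)
E
```

```text
clock: 9.8
eef_pos: [403.2, 338.0, 121.9]
tool_rot: [-0.038, 0.705, 0.035, 0.707]
force: [0.2, -0.4, -0.2]
grip_width: 1.002
clk 9.80 eef [403.2 338.  121.9] q [ 0.59  0.47  1.7  -0.01  0.97 -1.08] F [ 0.2 -0.4 -0.2] gw 1.002
turn [-0.011  0.003  0.004] shift now-axes [17.9  5.8 -4.7] shift goal-axes [17.9  5.7 -4.5]
```

```bash
python3 -m pendant '[{"fingers":0,"x":8,"y":5.5,"z":-4.5,"wx":-0.011,"wy":0.003,"wz":0.004},{"fingers":0,"x":6,"y":0,"z":0,"wx":0,"wy":0,"wz":0},{"fingers":0,"x":3,"y":0,"z":0,"wx":0,"wy":0,"wz":0},{"fingers":0,"x":0,"y":0,"z":0,"wx":0,"wy":0,"wz":0}]' 20
python3 - <<'E'
from h import *
goal([398,343.2,104],96.5)
E
```

```text
clock: 10.2
eef_pos: [399.5, 343.6, 105.8]
tool_rot: [-0.039, 0.705, 0.041, 0.707]
force: [-0.8, 0.4, -0.9]
grip_width: 1.0
clk 10.20 eef [399.5 343.6 105.8] q [ 0.6   0.49  1.71  0.    0.93 -1.09] F [-0.8  0.4 -0.9] gw 1.000
turn [ 0.     0.003 -0.002] shift now-axes [ 1.8 -0.2 -1.6] shift goal-axes [ 1.8 -0.2 -1.6]
```

```bash
python3 -m pendant '[{"fingers":120,"x":1.5,"y":0,"z":-1.5,"wx":0,"wy":0.003,"wz":0},{"fingers":255,"x":0,"y":0,"z":0,"wx":0,"wy":0,"wz":0},{"fingers":255,"x":0,"y":0,"z":0,"wx":0,"wy":0,"wz":0},{"fingers":255,"x":0,"y":0,"z":0,"wx":0,"wy":0,"wz":0},{"fingers":255,"x":0,"y":0,"z":0,"wx":0,"wy":0,"wz":0},{"fingers":255,"x":0,"y":0,"z":0,"wx":0,"wy":0,"wz":0},{"fingers":255,"x":0,"y":0,"z":0,"wx":0,"wy":0,"wz":0},{"fingers":255,"x":0,"y":0,"z":0,"wx":0,"wy":0,"wz":0},{"fingers":255,"x":0,"y":0,"z":0,"wx":0,"wy":0,"wz":0}]' 25
python3 - <<'E'
from h import *
goal([398,343.2,104],96.5)
E
```

```text
clock: 11.1
eef_pos: [398.4, 343.9, 105.2]
tool_rot: [-0.039, 0.706, 0.041, 0.706]
force: [0.3, -0.4, -0.1]
grip_width: 0.465
clk 11.10 eef [398.4 343.9 105.2] q [ 0.6   0.5   1.71  0.    0.93 -1.09] F [ 0.3 -0.4 -0.1] gw 0.465
turn [ 0.001  0.001 -0.003] shift now-axes [ 1.2 -0.6 -0.4] shift goal-axes [ 1.2 -0.6 -0.4]
```

```bash
python3 -m pendant '[{"fingers":255,"x":-15,"y":0,"z":0,"wx":0,"wy":0,"wz":0},{"fingers":255,"x":-30,"y":0,"z":0,"wx":0,"wy":0,"wz":0},{"fingers":255,"x":-40,"y":0,"z":0,"wx":0,"wy":0,"wz":0},{"fingers":255,"x":-40,"y":0,"z":0,"wx":0,"wy":0,"wz":0},{"fingers":255,"x":-15,"y":0,"z":0,"wx":0,"wy":0,"wz":0},{"fingers":255,"x":0,"y":0,"z":0,"wx":0,"wy":0,"wz":0}]' 25
python3 - <<'E'
from h import *
goal([639,103.5,245],96.5)
snap('side','d8'); snap('scene','s8')
E
```

```text
clock: 11.7
eef_pos: [397.1, 342.7, 249.1]
tool_rot: [-0.04, 0.707, 0.041, 0.705]
force: [-0.1, 0.1, -2.3]
grip_width: 0.468
clk 11.70 eef [397.1 342.7 249.1] q [ 0.6   0.32  1.54  0.    1.29 -1.09] F [-0.1  0.1 -2.3] gw 0.468
turn [ 0.    -0.002 -0.001] shift now-axes [   3.3 -265.1  213.1] shift goal-axes [   4.1 -265.   213.2]
```

View pics/d8.png

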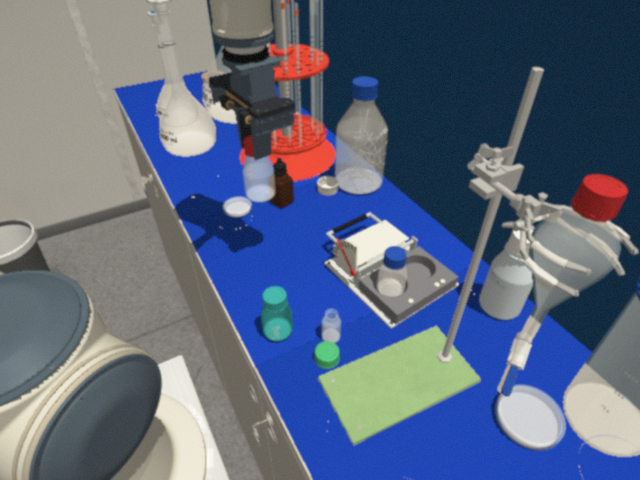

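Run:
```python
from h import *
W=np.load('pics/W0.npy');p,d,M,k=load('side0')
m=(d>0)&(W[...,2]>60)&(W[...,0]>450)&(W[...,0]<900)&(W[...,1]>-150)&(W[...,1]<330)
q=W[m]
for z in range(60,500,40):
    s=q[(q[:,2]>=z)&(q[:,2]<z+40)]
    if len(s):
        n=np.hypot(s[:,0]-639,s[:,1]-103); j=n.argmin(); print(z,len(s),s.min(0).round(),s.max(0).round(),'near',s[j].round(),n[j].round())
```

```text
60 2791 [ 495. -150.   60.] [806. 329. 100.] near [707.  -9.  80.] 131.0
100 2722 [ 496. -150.  100.] [805. 329. 140.] near [714.  -5. 102.] 131.0
140 1742 [ 541. -150.  140.] [805. 330. 180.] near [713. -19. 155.] 143.0
180 1450 [541. -92. 180.] [806. 330. 220.] near [721. -18. 183.] 146.0
220 2692 [ 541. -150.  220.] [805. 330. 260.] near [799.  78. 243.] 162.0
260 3903 [ 541. -150.  260.] [806. 330. 300.] near [799. 113. 265.] 160.0
300 4933 [ 540. -139.  300.] [806. 330. 340.] near [798. 102. 309.] 159.0
340 5285 [ 514. -119.  340.] [806. 330. 380.] near [799. 103. 341.] 160.0
380 7373 [ 483. -150.  380.] [805. 330. 420.] near [799. 110. 394.] 160.0
420 6305 [509. -94. 420.] [806. 330. 460.] near [799. 108. 451.] 160.0
460 5647 [541. -92. 460.] [806. 330. 500.] near [798. 100. 473.] 159.0
```

```bash
python3 -m pendant '[{"fingers":255,"x":0,"y":-20,"z":16,"wx":0,"wy":0,"wz":0},{"fingers":255,"x":0,"y":-35,"z":28,"wx":0,"wy":0,"wz":0},{"fingers":255,"x":0,"y":-35,"z":28,"wx":0,"wy":0,"wz":0},{"fingers":255,"x":0,"y":-35,"z":28,"wx":0,"wy":0,"wz":0},{"fingers":255,"x":0,"y":-35,"z":28,"wx":0,"wy":0,"wz":0},{"fingers":255,"x":0,"y":-35,"z":28,"wx":0,"wy":0,"wz":0},{"fingers":255,"x":0,"y":-35,"z":28,"wx":0,"wy":0,"wz":0},{"fingers":255,"x":0,"y":-20,"z":16,"wx":0,"wy":0,"wz":0},{"fingers":255,"x":0,"y":-8,"z":6,"wx":0,"wy":0,"wz":0},{"fingers":255,"x":0,"y":0,"z":0,"wx":0,"wy":0,"wz":0},{"fingers":255,"x":0,"y":0,"z":0,"wx":0,"wy":0,"wz":0}]' 25
python3 - <<'E'
from h import *
goal([640,103.5,170],96.5)
E
```

```text
clock: 12.9
eef_pos: [630.4, 98.8, 223.0]
tool_rot: [-0.043, 0.718, 0.04, 0.694]
force: [-0.2, 0.2, -1.7]
grip_width: 0.469
clk 12.90 eef [630.4  98.8 223. ] q [ 0.06  0.52  1.27 -0.    1.39 -1.62] F [-0.2  0.2 -1.7] gw 0.469
turn [ 0.003 -0.034  0.002] shift now-axes [52.6  3.7 11.9] shift goal-axes [53.   3.6 10.1]
```

```bash
python3 -m pendant '[{"fingers":255,"x":8,"y":3.5,"z":9,"wx":0.003,"wy":-0.034,"wz":0.002},{"fingers":255,"x":15,"y":0,"z":0,"wx":0,"wy":0,"wz":0},{"fingers":255,"x":15,"y":0,"z":0,"wx":0,"wy":0,"wz":0},{"fingers":255,"x":8,"y":0,"z":0,"wx":0,"wy":0,"wz":0},{"fingers":255,"x":0,"y":0,"z":0,"wx":0,"wy":0,"wz":0},{"fingers":255,"x":0,"y":0,"z":0,"wx":0,"wy":0,"wz":0}]' 25
python3 - <<'E'
from h import *
goal([640,103.5,170],96.5)
snap('scene','s9'); snap('side','d9'); snap('wrist','w9')
for f,b in (('s9',(230,400,60,300)),('d9',(300,500,100,340))):
    p,d,M,k=load(f); r=p[b[2]:b[3],b[0]:b[1]]; cv2.imwrite('pics/c_%s.png'%f,cv2.cvtColor(cv2.resize(r,None,fx=2.4,fy=2.4,interpolation=cv2.INTER_CUBIC),cv2.COLOR_RGB2BGR))
goal([640,103.5,170],96.5)
E
```

```text
clock: 13.5
eef_pos: [633.4, 110.5, 175.1]
tool_rot: [-0.042, 0.706, 0.043, 0.705]
force: [0.1, 0.4, -1.2]
grip_width: 0.466
clk 13.50 eef [633.4 110.5 175.1] q [ 0.08  0.56  1.34  0.    1.24 -1.61] F [ 0.1  0.4 -1.2] gw 0.466
turn [ 0.007 -0.002 -0.001] shift now-axes [ 5.1 -7.8  5.7] shift goal-axes [ 5.1 -7.7  5.8]
clk 13.65 eef [633.9 110.1 175.4] q [ 0.08  0.56  1.34  0.    1.24 -1.61] F [-0.1  0.2 -1.8] gw 0.466
turn [ 0.006 -0.001 -0.001] shift now-axes [ 5.4 -7.3  5.2] shift goal-axes [ 5.4 -7.2  5.3]
```

View pics/c_d9.png

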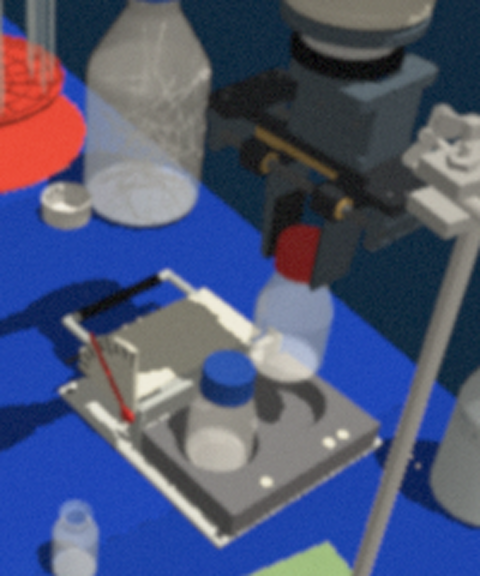

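View pics/c_s9.png

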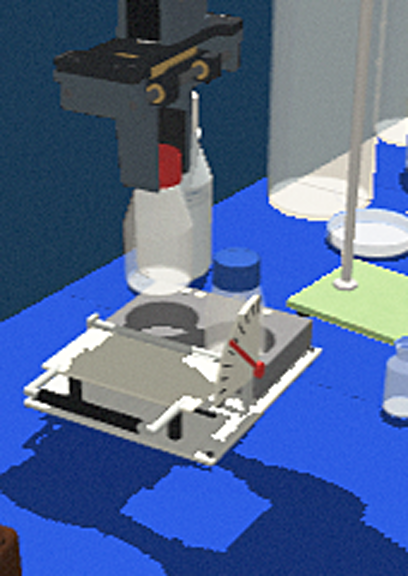

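View pics/w9.png

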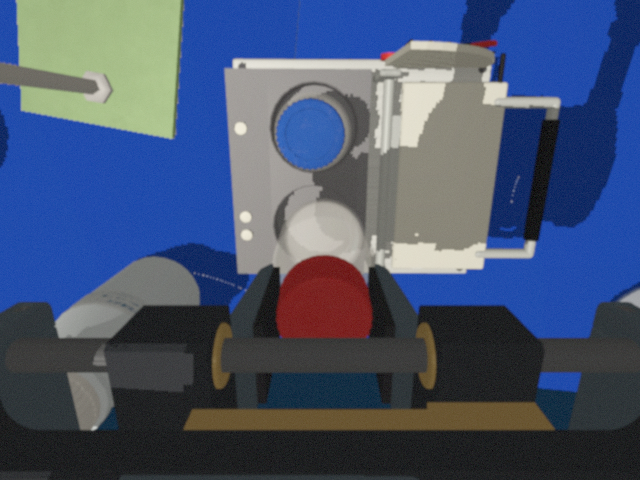

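Run:
```python
from h import *
a=load('s9');b=load('d9');w=load('w9')
f=lambda u,v,x0,y0,s=2.4:((u+.5)/s-.5+x0,(v+.5)/s-.5+y0)
A=lambda u,v:(a[2],a[3],*f(u,v,230,60)); B=lambda u,v:(b[2],b[3],*f(u,v,300,100))
print('red bottom',tri([A(159,277),B(288,358)]))
print('dot1 side',onz(*B(265.5,481.5),34)[:2], 'dots2 side',onz(*B(335.5,438.5),34)[:2])
print('pocket2 rim scene: left/right/top/bot', onz(*A(162,319),34)[:2])
D1=onz(w[2],w[3],240,128,34)[:2]; D2=onz(w[2],w[3],246,225.7,34)[:2]
v=D1-D2;n=np.linalg.norm(v);v/=n;x=np.array([v[1],-v[0]]);print('wrist dots',D1,D2,n,np.degrees(np.arctan2(x[1],x[0])))
O=(D1+D2)/2+58*x; print('O',O,'two',O-40*v,'one',O+40*v)
C=onz(w[2],w[3],310,134,115)[:2];print('blue cap top wrist',C)
s=ctrl.state();print(s['eef_pos'])
```

```text
red bottom (array([636.75156059, 107.79437354,  78.37701831]), [array([-0.2, -0.2]), array([-0.2,  0.3])])
dot1 side [566.32550393  36.96863647] dots2 side [646.02939979  45.82058622]
pocket2 rim scene: left/right/top/bot [635.22977853 105.72744231]
wrist dots [563.71140085  36.08040232] [643.29153864  45.58248392] 80.14541711911308 96.80903285538506
O [596.62496011  98.4223592 ] two [636.34283327 103.16477964] one [556.90708695  93.67993877]
blue cap top wrist [559.09916557  93.97901277]
[633.93648437 110.08819319 175.43003827]
```

Run:
```python
from h import *
w=load('w9'); r=w[0][60:280,220:400]; cv2.imwrite('pics/c_w9.png',cv2.cvtColor(cv2.resize(r,None,fx=2.7,fy=2.7,interpolation=cv2.INTER_CUBIC),cv2.COLOR_RGB2BGR))
```

```text
(no output)
```

View pics/c_w9.png

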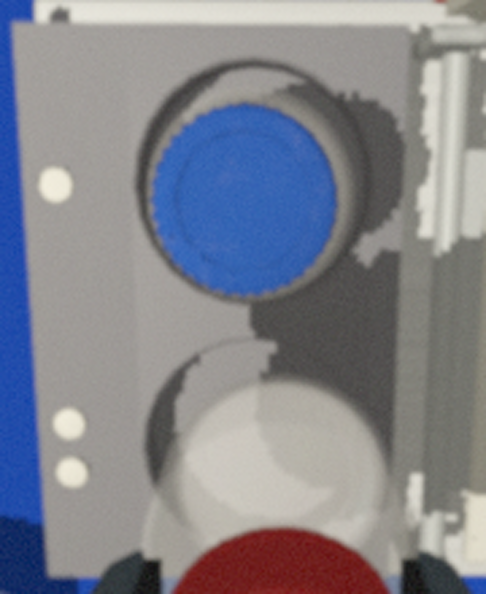

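Run:
```python
from h import *
w=load('w9'); M,k=w[2],w[3]
f=lambda u,v:(220+(u+.5)/2.7-.5,60+(v+.5)/2.7-.5)
for z in (66,70,74):
    # fit: top and left/right edges of underside disk radius 31.5
    L=onz(M,k,*f(165,485),z);R=onz(M,k,*f(392,485),z);T=onz(M,k,*f(280,380),z)
    print(z,'width',np.linalg.norm(L-R),'mid',((L+R)/2).round(1),'top',T.round(1),'-> centre x',T[0]+31.5)
L=onz(M,k,*f(148,450),34);T=onz(M,k,*f(260,338),34);print('pocket2 left',L.round(1),'top',T.round(1),'centre ~',T[0]+34.5,L[1]+34.5)
L=onz(M,k,*f(137,180),34);T=onz(M,k,*f(250,60),34);R=onz(M,k,*f(370,180),34);print('pocket1',L.round(1),R.round(1),'top',T.round(1),'centre ~',T[0]+34.5,(L[1]+R[1])/2)
```

```text
66 width 65.15440741035209 mid [637.8 111.   66. ] top [607.3 107.8  66. ] -> centre x 638.844472285732
70 width 64.22210965709228 mid [636.5 110.8  70. ] top [606.5 107.7  70. ] -> centre x 638.0492862958916
74 width 63.28981190383248 mid [635.3 110.7  74. ] top [605.8 107.6  74. ] -> centre x 637.2541003060512
pocket2 left [641.   69.8  34. ] top [601.5 101.   34. ] centre ~ 635.9612047720248 104.28529798574698
pocket1 [559.6  59.9  34. ] [551.5 127.7  34. ] top [523.2  89.2  34. ] centre ~ 557.6638134733977 93.81595616659057
```

```bash
python3 -m pendant '[{"fingers":255,"x":5,"y":-7,"z":-0.5,"wx":0.006,"wy":0,"wz":0},{"fingers":255,"x":12,"y":0,"z":0,"wx":0,"wy":0,"wz":0},{"fingers":255,"x":7,"y":0,"z":0,"wx":0,"wy":0,"wz":0},{"fingers":255,"x":0,"y":0,"z":0,"wx":0,"wy":0,"wz":0},{"fingers":255,"x":0,"y":0,"z":0,"wx":0,"wy":0,"wz":0}]' 25
python3 - <<'E'
from h import *
goal([634.5,103,148],96.6)
E
```

```text
clock: 14.15
eef_pos: [634.7, 101.9, 149.7]
tool_rot: [-0.039, 0.706, 0.04, 0.706]
force: [-0.2, 1.9, -1.7]
grip_width: 0.469
clk 14.15 eef [634.7 101.9 149.7] q [ 0.07  0.58  1.37  0.    1.19 -1.62] F [-0.2  1.9 -1.7] gw 0.469
turn [-0.003  0.    -0.001] shift now-axes [ 1.7  1.1 -0. ] shift goal-axes [ 1.7  1.1 -0. ]
```

```bash
python3 -m pendant '[{"fingers":255,"x":3,"y":1.2,"z":0,"wx":0,"wy":0,"wz":0},{"fingers":255,"x":2,"y":0,"z":0,"wx":0,"wy":0,"wz":0},{"fingers":255,"x":0,"y":0,"z":0,"wx":0,"wy":0,"wz":0},{"fingers":255,"x":0,"y":0,"z":0,"wx":0,"wy":0,"wz":0}]' 25
python3 - <<'E'
from h import *
goal([634.5,103,148],96.6)
snap('wrist','wa'); snap('side','da'); snap('scene','sa')
w=load('wa'); a=w[0][130:290,240:400]; b=load('da')[0][200:360,370:530]
s=load('sa')[0][130:290,230:390]
r=np.hstack([cv2.resize(t,(400,400),interpolation=cv2.INTER_CUBIC) for t in (a,b)]); cv2.imwrite('pics/ca.png',cv2.cvtColor(r,cv2.COLOR_RGB2BGR))
cv2.imwrite('pics/csa.png',cv2.cvtColor(cv2.resize(s,(560,560),interpolation=cv2.INTER_CUBIC),cv2.COLOR_RGB2BGR))
goal([634.5,103,148],96.6)
E
```

```text
clock: 14.55
eef_pos: [634.7, 103.4, 144.6]
tool_rot: [-0.039, 0.706, 0.04, 0.706]
force: [-0.3, -0.3, -1.9]
grip_width: 0.467
clk 14.55 eef [634.7 103.4 144.6] q [ 0.07  0.59  1.38  0.    1.18 -1.62] F [-0.3 -0.3 -1.9] gw 0.467
turn [-0.003  0.    -0.001] shift now-axes [-3.4 -0.4 -0.3] shift goal-axes [-3.4 -0.4 -0.3]
clk 14.70 eef [634.7 103.4 144.6] q [ 0.07  0.59  1.38  0.    1.18 -1.62] F [ 0.4  0.4 -2. ] gw 0.468
turn [-0.003  0.001 -0.001] shift now-axes [-3.4 -0.3 -0.3] shift goal-axes [-3.4 -0.3 -0.3]
```

View pics/ca.png

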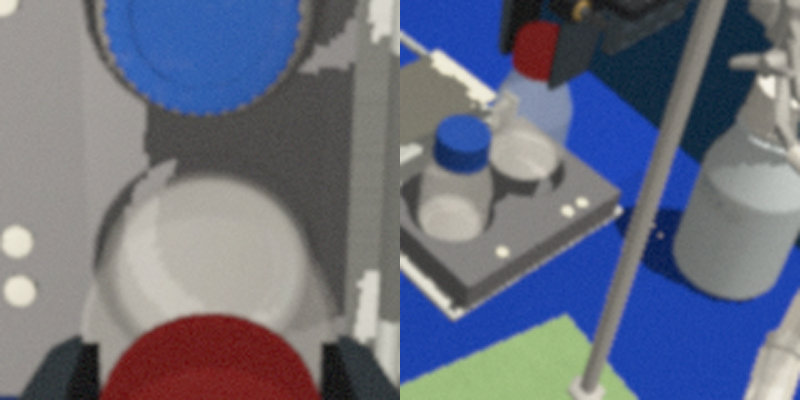

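View pics/csa.png

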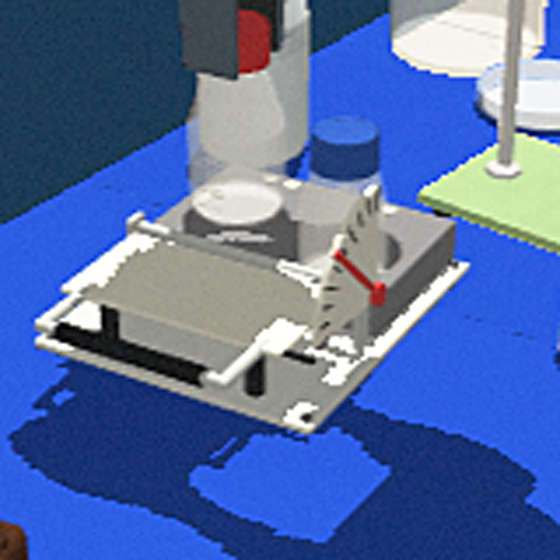

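Run:
```python
from h import *
w=load('wa'); M,k=w[2],w[3]
f=lambda u,v:(240+(u+.5)/2.5-.5,130+(v+.5)/2.5-.5)
g=lambda u,v:((u-240+.5)*2.5-.5,(v-130+.5)*2.5-.5)
z=39.5
L=onz(M,k,*f(108,265),z);R=onz(M,k,*f(308,265),z);T=onz(M,k,*f(208,175),z);print(np.linalg.norm(L-R),((L+R)/2).round(1),T.round(1))
D2=onz(M,k,*f(18,267),34)[:2]; t=np.radians(96.6);x=np.array([np.cos(t),np.sin(t)]);C=D2+58*x;print('dots2',D2,'pocket2',C)
im=cv2.cvtColor(cv2.resize(w[0][130:290,240:400],(800,800),interpolation=cv2.INTER_CUBIC),cv2.COLOR_RGB2BGR)
def circ(c,r,z,col):
    P=np.array([g(*proj(M,k,[c[0]+r*np.cos(a),c[1]+r*np.sin(a),z])) for a in np.linspace(0,6.283,100)])*2
    cv2.polylines(im,[P.astype(np.int32)],True,col,1)
circ(C,34.5,34,(0,255,255))
circ((634.7+2,103.4),31.5,39.5,(0,255,0))
cv2.imwrite('pics/cw.png',im[:, :][:600])
```

```text
60.856658303564714 [634.5 103.9  39.5] [606.9 100.8  39.5]
dots2 [643.33755882  45.5140529 ] pocket2 [636.6712041  103.12967331]
```

View pics/cw.png

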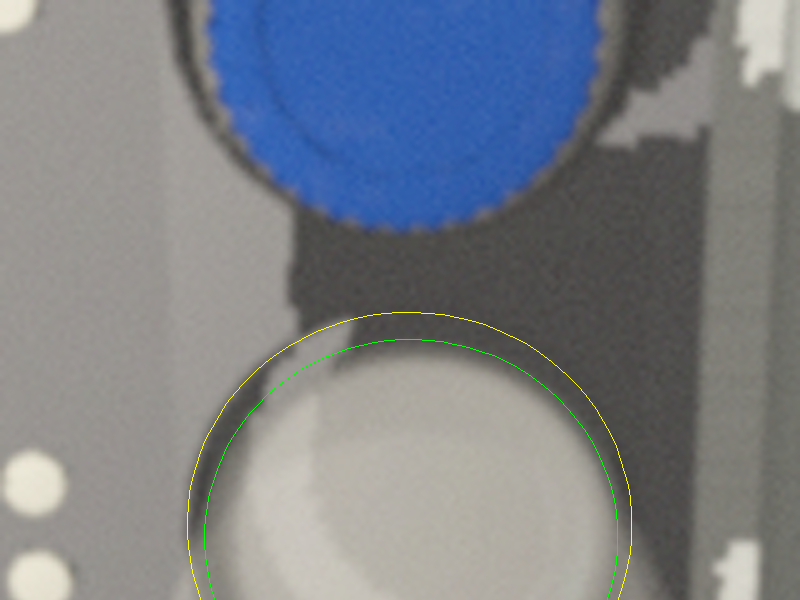

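```bash
python3 -m pendant '[{"fingers":255,"x":6,"y":-0.5,"z":-0.5,"wx":0,"wy":0,"wz":0},{"fingers":255,"x":5,"y":0,"z":0,"wx":0,"wy":0,"wz":0},{"fingers":255,"x":0,"y":0,"z":0,"wx":0,"wy":0,"wz":0}]' 25
python3 - <<'E'
from h import *
goal([634.5,103,116],96.6)
E
```

```text
clock: 15.0
eef_pos: [634.3, 102.8, 132.8]
tool_rot: [-0.039, 0.706, 0.04, 0.706]
force: [0.1, -0.3, -1.4]
grip_width: 0.466
clk 15.00 eef [634.3 102.8 132.8] q [ 0.07  0.6   1.39  0.    1.15 -1.62] F [ 0.1 -0.3 -1.4] gw 0.466
turn [-0.003  0.001 -0.001] shift now-axes [16.8  0.2  0.2] shift goal-axes [16.8  0.2  0.2]
```

Bottom is about 6 mm inside the mouth with no contact force; continuing down.

```bash
python3 -m pendant '[{"fingers":255,"x":6,"y":0,"z":0,"wx":0,"wy":0,"wz":0},{"fingers":255,"x":5,"y":0,"z":0,"wx":0,"wy":0,"wz":0},{"fingers":255,"x":3,"y":0,"z":0,"wx":0,"wy":0,"wz":0},{"fingers":255,"x":0,"y":0,"z":0,"wx":0,"wy":0,"wz":0}]' 25
python3 - <<'E'
from h import *
goal([634.5,103,116],96.6)
E
```

```text
clock: 15.4
eef_pos: [634.0, 102.8, 117.0]
tool_rot: [-0.039, 0.706, 0.04, 0.706]
force: [-0.9, 0.3, -2.5]
grip_width: 0.461
clk 15.40 eef [634.  102.8 117. ] q [ 0.07  0.62  1.41  0.    1.12 -1.62] F [-0.9  0.3 -2.5] gw 0.461
turn [-0.003  0.    -0.001] shift now-axes [1.  0.2 0.5] shift goal-axes [1.  0.2 0.5]
```

```bash
python3 -m pendant '[{"fingers":255,"x":1.5,"y":0,"z":0,"wx":0,"wy":0,"wz":0},{"fingers":255,"x":1,"y":0,"z":0,"wx":0,"wy":0,"wz":0},{"fingers":255,"x":0,"y":0,"z":0,"wx":0,"wy":0,"wz":0},{"fingers":70,"x":0,"y":0,"z":0,"wx":0,"wy":0,"wz":0},{"fingers":70,"x":0,"y":0,"z":0,"wx":0,"wy":0,"wz":0},{"fingers":70,"x":0,"y":0,"z":0,"wx":0,"wy":0,"wz":0},{"fingers":70,"x":0,"y":0,"z":0,"wx":0,"wy":0,"wz":0},{"fingers":70,"x":0,"y":0,"z":0,"wx":0,"wy":0,"wz":0}]' 25
python3 - <<'E'
from h import *
goal([634.5,103,215],96.6)
snap('side','db'); p=load('db')[0][160:360,330:530]; cv2.imwrite('pics/cdb.png',cv2.cvtColor(cv2.resize(p,(560,560),interpolation=cv2.INTER_CUBIC),cv2.COLOR_RGB2BGR))
E
```

```text
clock: 16.2
eef_pos: [635.3, 102.8, 115.9]
tool_rot: [-0.039, 0.705, 0.04, 0.707]
force: [-0.4, 0.5, 0.4]
grip_width: 0.724
clk 16.20 eef [635.3 102.8 115.9] q [ 0.07  0.62  1.41  0.    1.11 -1.62] F [-0.4  0.5  0.4] gw 0.724
turn [-0.003  0.003 -0.001] shift now-axes [-99.1   0.4  -0.5] shift goal-axes [-99.1   0.3  -0.8]
```

View pics/cdb.png

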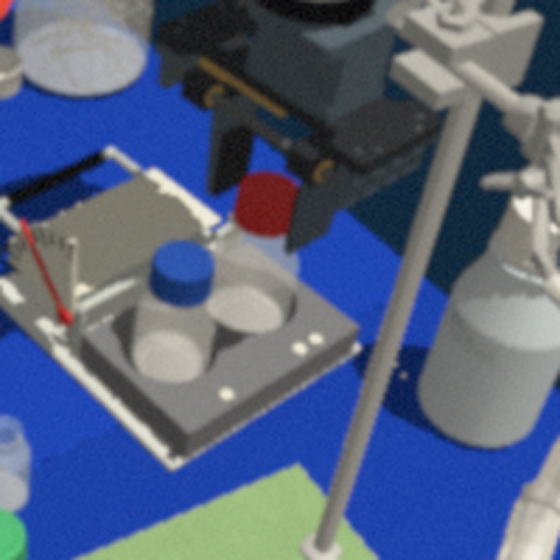

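```bash
python3 -m pendant '[{"fingers":70,"x":-15,"y":0,"z":0,"wx":0,"wy":0,"wz":0},{"fingers":70,"x":-30,"y":0,"z":0,"wx":0,"wy":0,"wz":0},{"fingers":70,"x":-30,"y":0,"z":0,"wx":0,"wy":0,"wz":0},{"fingers":150,"x":-10,"y":20,"z":-4,"wx":0,"wy":0,"wz":0},{"fingers":150,"x":0,"y":35,"z":-7,"wx":0,"wy":0,"wz":0},{"fingers":150,"x":0,"y":40,"z":-8,"wx":0,"wy":0,"wz":0},{"fingers":150,"x":0,"y":40,"z":-8,"wx":0,"wy":0,"wz":0},{"fingers":150,"x":0,"y":30,"z":-6,"wx":0,"wy":0,"wz":0},{"fingers":150,"x":0,"y":10,"z":-2,"wx":0,"wy":0,"wz":0},{"fingers":150,"x":0,"y":0,"z":0,"wx":0,"wy":0,"wz":0},{"fingers":150,"x":0,"y":0,"z":0,"wx":0,"wy":0,"wz":0}]' 25
python3 - <<'E'
from h import *
goal([577.5,278.6,120],96.6)
E
```

```text
clock: 17.35
eef_pos: [579.3, 277.1, 204.4]
tool_rot: [-0.039, 0.705, 0.039, 0.707]
force: [0.6, 0.1, 0.2]
grip_width: 0.412
clk 17.35 eef [579.3 277.1 204.4] q [ 0.35  0.52  1.32 -0.    1.3  -1.33] F [0.6 0.1 0.2] gw 0.412
turn [-0.005  0.004 -0.001] shift now-axes [84.4  1.6 -2. ] shift goal-axes [84.4  1.7 -1.6]
```

```bash
python3 -m pendant '[{"fingers":150,"x":15,"y":1.5,"z":-1.5,"wx":-0.005,"wy":0.004,"wz":0},{"fingers":150,"x":30,"y":0,"z":0,"wx":0,"wy":0,"wz":0},{"fingers":150,"x":20,"y":0,"z":0,"wx":0,"wy":0,"wz":0},{"fingers":150,"x":6,"y":0,"z":0,"wx":0,"wy":0,"wz":0},{"fingers":150,"x":0,"y":0,"z":0,"wx":0,"wy":0,"wz":0},{"fingers":150,"x":0,"y":0,"z":0,"wx":0,"wy":0,"wz":0}]' 25
python3 - <<'E'
from h import *
goal([577.5,278.6,27],96.6)
snap('wrist','wc');snap('scene','sc');snap('side','dc')
p=load('sc')[0][170:290,220:380]; cv2.imwrite('pics/csc.png',cv2.cvtColor(cv2.resize(p,(800,600),interpolation=cv2.INTER_CUBIC),cv2.COLOR_RGB2BGR))
p=load('dc')[0][190:310,310:470]; cv2.imwrite('pics/cdc.png',cv2.cvtColor(cv2.resize(p,(800,600),interpolation=cv2.INTER_CUBIC),cv2.COLOR_RGB2BGR))
E
```

```text
clock: 17.95
eef_pos: [579.7, 272.3, 128.7]
tool_rot: [-0.039, 0.707, 0.039, 0.706]
force: [0.2, -0.4, -0.1]
grip_width: 0.411
clk 17.95 eef [579.7 272.3 128.7] q [ 0.35  0.6   1.4   0.    1.14 -1.33] F [ 0.2 -0.4 -0.1] gw 0.411
turn [-0.005 -0.001  0.   ] shift now-axes [101.7   6.5  -1.3] shift goal-axes [101.7   6.5  -1.4]
```

View pics/wc.png

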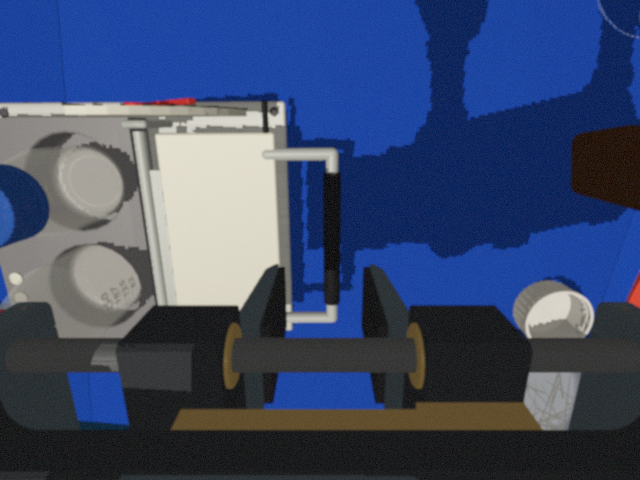

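View pics/csc.png

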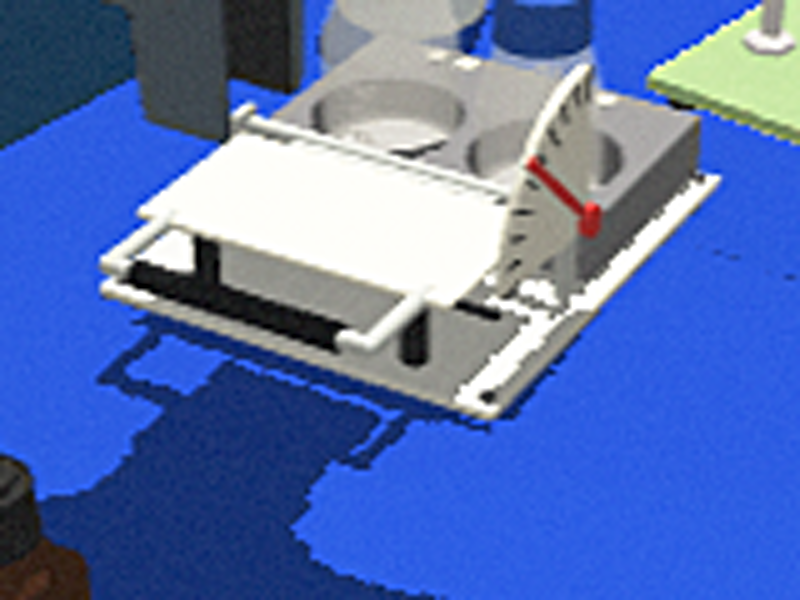

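View pics/cdc.png

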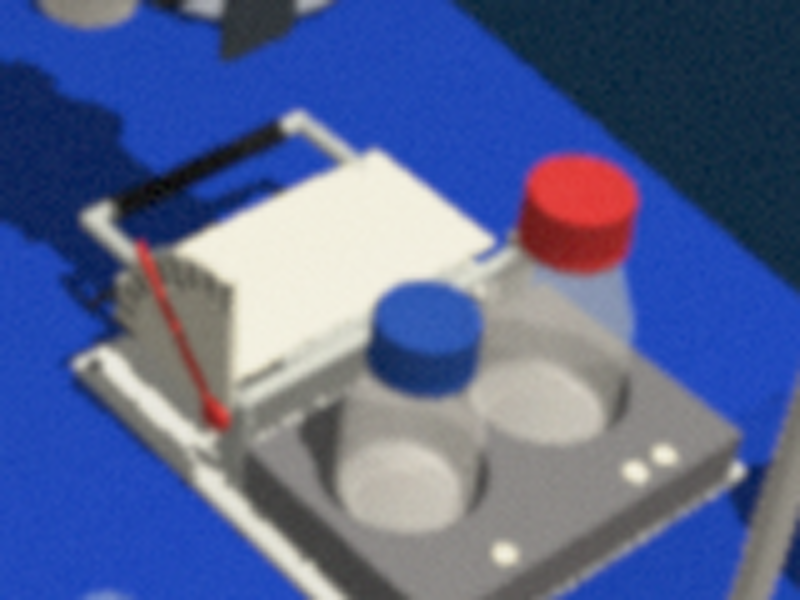

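Run:
```python
from h import *
a=load('sc');b=load('dc');w=load('wc')
A=lambda u,v:(a[2],a[3],(u+.5)/5-.5+220,(v+.5)/5-.5+170)
B=lambda u,v:(b[2],b[3],(u+.5)/5-.5+310,(v+.5)/5-.5+190)
print('bar wrist',onz(w[2],w[3],332,238,45).round(1), 'ends',onz(w[2],w[3],333,172,45).round(1),onz(w[2],w[3],331,303,45).round(1))
t=np.radians(96.6);x=np.array([np.cos(t),np.sin(t)]);y=np.array([-x[1],x[0]]);O=np.array([599.2,98.8])
def loc(P): q=P[:2]-O; return np.array([q@x-56,q@y,P[2]-45]).round(1)
tip,r1=tri([A(532,161),B(143,243)]);piv,r2=tri([A(588,214),B(214,411)])
print('tip',loc(tip),r1,'piv',loc(piv),r2)
print('ang',np.arctan2(loc(tip)[2],loc(tip)[0]),np.arctan2(*(loc(tip)-loc(piv))[[2,0]]))
for f,n in ((A,'scene'),(B,'side')):
  for off in (91,93,95,97):
    r=[]
    for u,v in {'scene':[(532,161),(588,214)],'side':[(143,243),(214,411)]}[n]:
      M,k,uu,vv=f(u,v); o,dd=ray(M,k,uu,vv); nn=np.array([*y,0]); o2=o-np.array([*O,0]); tt=(off-o2@nn)/(dd@nn); Q=o2+tt*dd; r.append([Q[:2]@x-56,Q[2]-45])
    r=np.array(r); print(n,off,r.round(1).tolist(),'ang',np.arctan2(*(r[0]-r[1])[::-1]).round(3),np.arctan2(*r[0][::-1]).round(3))
```

```text
bar wrist [574.1 278.6  45. ] ends [528.2 273.9  45. ] [624.3 283.7  45. ]
tip [51.8 90.5 53.5] [array([-0.6, -0.6]), array([-0.5,  0.6])] piv [ 0.5 91.1  2.5] [array([-0., -0.]), array([-0.,  0.])]
ang 0.8015411104732473 0.7824656204842645
scene 91 [[50.2, 51.6], [0.1, 2.3]] ang 0.777 0.799
scene 93 [[54.1, 54.0], [4.2, 5.0]] ang 0.777 0.785
scene 95 [[57.9, 56.4], [8.3, 7.6]] ang 0.777 0.773
scene 97 [[61.7, 58.9], [12.4, 10.3]] ang 0.777 0.762
side 91 [[49.7, 56.8], [0.6, 2.5]] ang 0.835 0.852
side 93 [[47.2, 59.6], [-1.7, 5.6]] ang 0.835 0.901
side 95 [[44.8, 62.5], [-3.9, 8.6]] ang 0.835 0.949
side 97 [[42.3, 65.3], [-6.2, 11.7]] ang 0.835 0.996
```

```bash
python3 -m pendant '[{"fingers":160,"x":12,"y":6.5,"z":-1.5,"wx":-0.005,"wy":0,"wz":0},{"fingers":160,"x":20,"y":1,"z":0,"wx":0,"wy":0,"wz":0},{"fingers":160,"x":12,"y":0,"z":0,"wx":0,"wy":0,"wz":0},{"fingers":160,"x":0,"y":0,"z":0,"wx":0,"wy":0,"wz":0},{"fingers":160,"x":0,"y":0,"z":0,"wx":0,"wy":0,"wz":0}]' 30
python3 - <<'E'
from h import *
goal([577,278.6,27],96.6)
E
```

```text
clock: 18.6
eef_pos: [578.1, 282.3, 84.6]
tool_rot: [-0.041, 0.705, 0.042, 0.707]
force: [-0.0, 0.2, -0.1]
grip_width: 0.376
clk 18.60 eef [578.1 282.3  84.6] q [ 0.36  0.66  1.43  0.    1.05 -1.33] F [-0.   0.2 -0.1] gw 0.376
turn [ 0.002  0.003 -0.001] shift now-axes [57.5 -3.6 -1.7] shift goal-axes [57.6 -3.5 -1.5]
```

```bash
python3 -m pendant '[{"fingers":160,"x":5,"y":-3.5,"z":-1.5,"wx":0,"wy":0.003,"wz":0},{"fingers":160,"x":5,"y":0,"z":0,"wx":0,"wy":0,"wz":0},{"fingers":160,"x":0,"y":0,"z":0,"wx":0,"wy":0,"wz":0}]' 30
python3 - <<'E'
from h import *
goal([577,278.6,27],96.6)
snap('wrist','wd')
p=load('wd')[0][130:370,200:520]; cv2.imwrite('pics/cwd.png',cv2.cvtColor(cv2.resize(p,(800,600),interpolation=cv2.INTER_CUBIC),cv2.COLOR_RGB2BGR))
E
```

```text
clock: 18.9
eef_pos: [577.6, 278.6, 75.0]
tool_rot: [-0.041, 0.705, 0.042, 0.707]
force: [-0.5, -0.3, -0.4]
grip_width: 0.374
clk 18.90 eef [577.6 278.6  75. ] q [ 0.36  0.67  1.44  0.    1.03 -1.33] F [-0.5 -0.3 -0.4] gw 0.374
turn [ 0.002  0.002 -0.002] shift now-axes [48.  -0.  -0.7] shift goal-axes [48.   0.1 -0.6]
```

View pics/cwd.png

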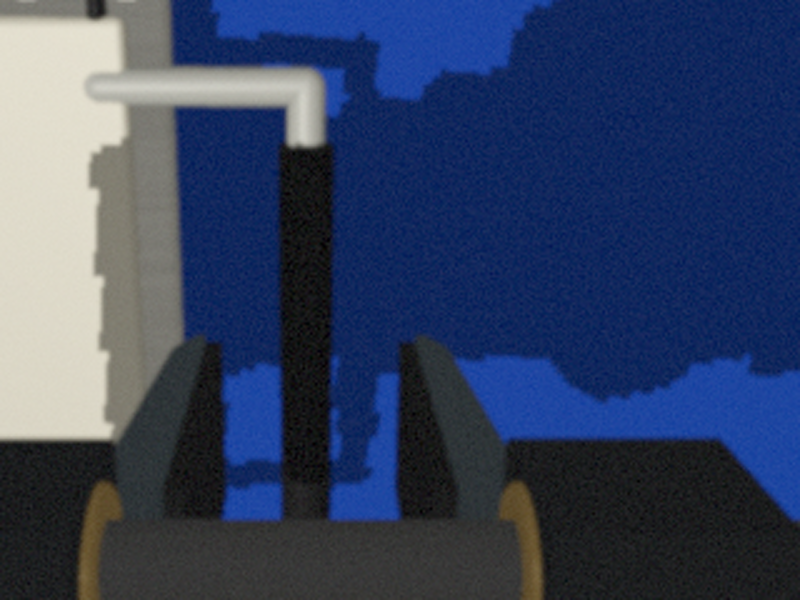

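```bash
python3 -m pendant '[{"fingers":160,"x":7,"y":0,"z":-0.5,"wx":0,"wy":0,"wz":0},{"fingers":160,"x":8,"y":0,"z":0,"wx":0,"wy":0,"wz":0},{"fingers":160,"x":0,"y":0,"z":0,"wx":0,"wy":0,"wz":0}]' 30
python3 - <<'E'
from h import *
goal([577,278.6,27],96.6)
E
```

```text
clock: 19.25
eef_pos: [577.6, 278.6, 59.5]
tool_rot: [-0.04, 0.705, 0.042, 0.707]
force: [0.3, 0.5, 0.5]
grip_width: 0.37
clk 19.25 eef [577.6 278.6  59.5] q [ 0.36  0.68  1.46  0.    1.   -1.33] F [0.3 0.5 0.5] gw 0.370
turn [ 0.001  0.003 -0.002] shift now-axes [32.5 -0.  -0.7] shift goal-axes [32.5  0.  -0.6]
```

```bash
python3 -m pendant '[{"fingers":160,"x":8,"y":0,"z":-0.5,"wx":0,"wy":0,"wz":0},{"fingers":160,"x":8,"y":0,"z":0,"wx":0,"wy":0,"wz":0},{"fingers":160,"x":8,"y":0,"z":0,"wx":0,"wy":0,"wz":0},{"fingers":160,"x":4,"y":0,"z":0,"wx":0,"wy":0,"wz":0},{"fingers":160,"x":0,"y":0,"z":0,"wx":0,"wy":0,"wz":0}]' 30
python3 - <<'E'
from h import *
goal([577,278.6,27],96.6)
E
```

```text
clock: 19.75
eef_pos: [576.7, 278.6, 28.2]
tool_rot: [-0.041, 0.705, 0.042, 0.707]
force: [-0.2, 0.1, 0.3]
grip_width: 0.376
clk 19.75 eef [576.7 278.6  28.2] q [ 0.36  0.73  1.48  0.    0.94 -1.33] F [-0.2  0.1  0.3] gw 0.376
turn [ 0.002  0.002 -0.002] shift now-axes [ 1.2 -0.   0.3] shift goal-axes [ 1.2 -0.   0.3]
```

```bash
python3 -m pendant '[{"fingers":255,"x":0,"y":0,"z":0,"wx":0,"wy":0,"wz":0},{"fingers":255,"x":0,"y":0,"z":0,"wx":0,"wy":0,"wz":0},{"fingers":255,"x":0,"y":0,"z":0,"wx":0,"wy":0,"wz":0},{"fingers":255,"x":0,"y":0,"z":0,"wx":0,"wy":0,"wz":0},{"fingers":255,"x":0,"y":0,"z":0,"wx":0,"wy":0,"wz":0}]' 30
python3 - <<'E'
from h import *
goal([577,278.6,27],96.6)
E
```

```text
clock: 20.25
eef_pos: [577.1, 277.6, 28.8]
tool_rot: [-0.041, 0.705, 0.041, 0.707]
force: [-0.9, 3.1, -0.8]
grip_width: 0.126
clk 20.25 eef [577.1 277.6  28.8] q [ 0.36  0.72  1.48 -0.    0.94 -1.33] F [-0.9  3.1 -0.8] gw 0.126
turn [ 0.002  0.002 -0.   ] shift now-axes [1.8 1.  0. ] shift goal-axes [1.8 1.  0. ]
```

```bash
python3 -m pendant '[{"fingers":255,"x":-8,"y":0,"z":0,"wx":0,"wy":0,"wz":0},{"fingers":255,"x":-12,"y":-1,"z":0,"wx":0,"wy":0,"wz":0},{"fingers":255,"x":-12,"y":-2,"z":0,"wx":0,"wy":0,"wz":0},{"fingers":255,"x":-8,"y":-3,"z":0,"wx":0,"wy":0,"wz":0},{"fingers":255,"x":0,"y":0,"z":0,"wx":0,"wy":0,"wz":0}]' 30
cat >> h.py <<'E'
def arc(th):
    s=ctrl.state(); t=np.radians(96.6);x=np.array([np.cos(t),np.sin(t)])
    b0=np.array([577.1,277.6]);h=b0-125*x
    u=(s['eef_pos'][:2]-h)@x; v=s['eef_pos'][2]-28.8
    print('theta now %.3f radius %.1f'%(np.arctan2(v,u),np.hypot(u,v)))
    T=[*(h+125*np.cos(th)*x),28.8+125*np.sin(th)]; goal(T,96.6,s); print('F',s['force'].round(1),'M',s['moment'].round(2))
E
python3 - <<'E'
from h import *
arc(.4);arc(.8)
E
```

```text
clock: 20.75
eef_pos: [578.0, 269.3, 73.3]
tool_rot: [-0.042, 0.705, 0.041, 0.707]
force: [0.8, -4.6, -3.7]
grip_width: 0.122
theta now 0.365 radius 124.9
clk 20.75 eef [578.  269.3  73.3] q [ 0.34  0.66  1.45 -0.    1.02 -1.34] F [ 0.8 -4.6 -3.7] gw 0.122
turn [0.002 0.002 0.002] shift now-axes [-4.1 -1.6  0.1] shift goal-axes [-4.1 -1.6  0. ]
F [ 0.8 -4.6 -3.7] M [-0.83 -0.06 -0.1 ]
theta now 0.365 radius 124.9
clk 20.75 eef [578.  269.3  73.3] q [ 0.34  0.66  1.45 -0.    1.02 -1.34] F [ 0.8 -4.6 -3.7] gw 0.122
turn [0.002 0.002 0.002] shift now-axes [-45.1 -29.7   0.1] shift goal-axes [-45.1 -29.6   0. ]
F [ 0.8 -4.6 -3.7] M [-0.83 -0.06 -0.1 ]
```

Radius stays at 125 mm with low forces, so the model fits. On to about 0.72 rad, then look at the mark.

```bash
python3 -m pendant '[{"fingers":255,"x":-9,"y":-4,"z":0,"wx":0,"wy":0,"wz":0},{"fingers":255,"x":-10,"y":-6,"z":0,"wx":0,"wy":0,"wz":0},{"fingers":255,"x":-8,"y":-6,"z":0,"wx":0,"wy":0,"wz":0},{"fingers":255,"x":-4,"y":-3,"z":0,"wx":0,"wy":0,"wz":0},{"fingers":255,"x":0,"y":0,"z":0,"wx":0,"wy":0,"wz":0},{"fingers":255,"x":0,"y":0,"z":0,"wx":0,"wy":0,"wz":0}]' 30
python3 - <<'E'
from h import *
arc(.8)
snap('scene','se');snap('side','de');snap('wrist','we')
p=load('se')[0][130:280,210:410]; cv2.imwrite('pics/cse.png',cv2.cvtColor(cv2.resize(p,(800,600),interpolation=cv2.INTER_CUBIC),cv2.COLOR_RGB2BGR))
p=load('de')[0][170:320,290:490]; cv2.imwrite('pics/cde.png',cv2.cvtColor(cv2.resize(p,(800,600),interpolation=cv2.INTER_CUBIC),cv2.COLOR_RGB2BGR))
E
```

```text
clock: 21.35
eef_pos: [580.4, 248.4, 109.0]
tool_rot: [-0.042, 0.705, 0.041, 0.707]
force: [0.5, -0.2, -2.1]
grip_width: 0.117
theta now 0.698 radius 124.8
clk 21.35 eef [580.4 248.4 109. ] q [ 0.31  0.61  1.44 -0.    1.08 -1.37] F [ 0.5 -0.2 -2.1] gw 0.117
turn [0.002 0.004 0.002] shift now-axes [-9.4 -8.6  0.1] shift goal-axes [-9.4 -8.5  0. ]
F [ 0.5 -0.2 -2.1] M [-0.11 -0.05  0.04]
```

View pics/cse.png

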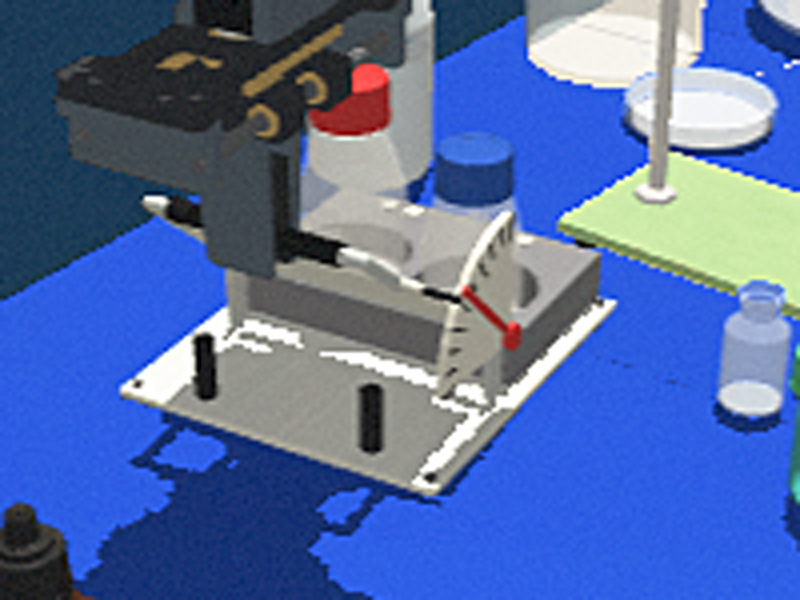

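View pics/cde.png

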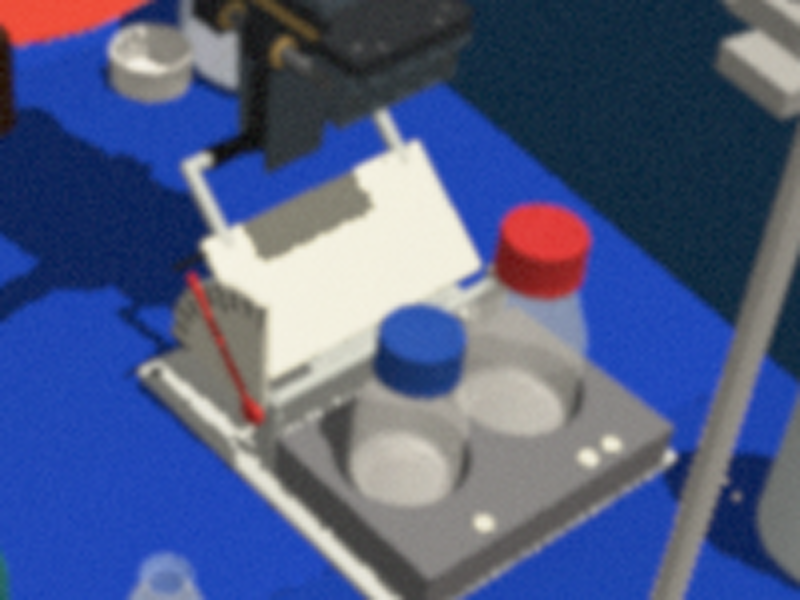

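View pics/we.png

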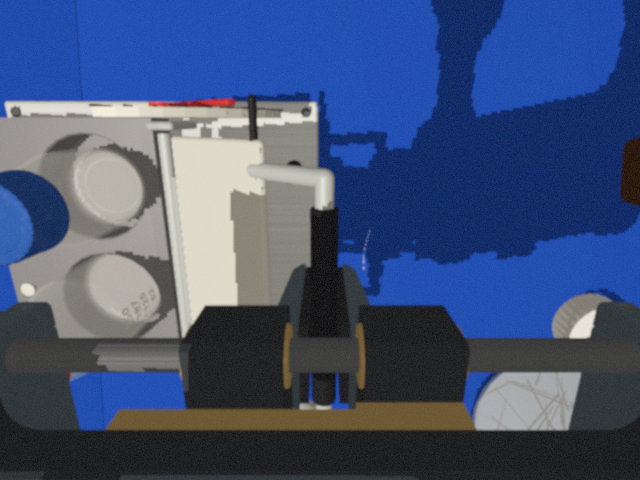

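Run:
```python
from h import *
w=load('we');M,k=w[2],w[3]
p=w[0][80:150,130:290]; cv2.imwrite('pics/cwe.png',cv2.cvtColor(cv2.resize(p,(800,350),interpolation=cv2.INTER_CUBIC),cv2.COLOR_RGB2BGR))
p=load('se')[0][185:245,310:390]; cv2.imwrite('pics/cse2.png',cv2.cvtColor(cv2.resize(p,(800,600),interpolation=cv2.INTER_CUBIC),cv2.COLOR_RGB2BGR))
```

```text
(no output)
```

View pics/cwe.png

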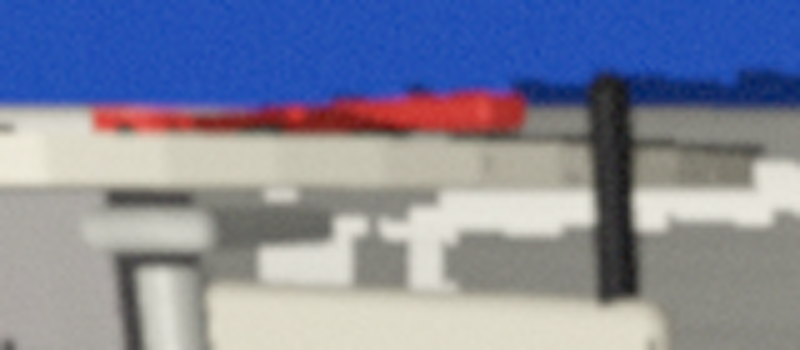

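View pics/cse2.png

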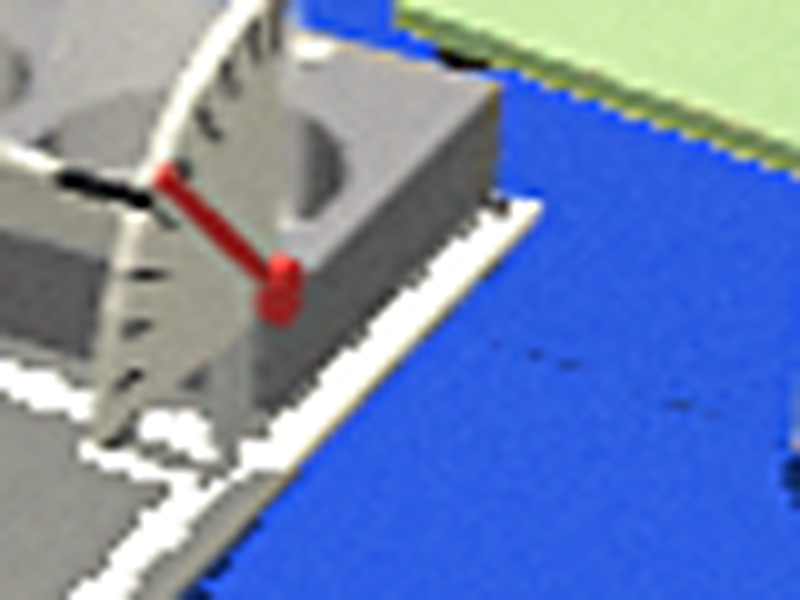

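```bash
cat >> h.py <<'E'
def cyl(M,k,u,v,r,dx=0):
    t=np.radians(96.6);x=np.array([np.cos(t),np.sin(t)]);y=np.array([-x[1],x[0]])
    h=np.array([577.1,277.6])-125*x+dx*x
    o,d=ray(M,k,u,v); ou,oz=(o[:2]-h)@x,o[2]-45; du,dz=d[:2]@x,d[2]
    R=np.roots([du*du+dz*dz,2*(ou*du+oz*dz),ou*ou+oz*oz-r*r])
    out=[]
    for s in R:
        if abs(s.imag)<1e-9:
            s=s.real; P=o+s*d; out.append((round(float(np.arctan2(oz+s*dz,ou+s*du)),3),round(float((P[:2]-h)@y),1)))
    return out
E
python3 - <<'E'
from h import *
w=load('we');M,k=w[2],w[3]
for dx in (-2,0,2):
    print(dx,'pin',cyl(M,k,251.2,96.6,82,dx),'tip',cyl(M,k,234.6,101.6,76,dx),cyl(M,k,234.2,103,76,dx))
s=load('se');M,k=s[2],s[3]
f=lambda u,v:((u+.5)/10-.5+310,(v+.5)/10-.5+185)
print('scene tip',f(162,174),cyl(M,k,*f(162,174),76),'pin end',f(150,196),cyl(M,k,*f(150,196),82))
d=load('de');M,k=d[2],d[3]
f=lambda u,v:((u+.5)/4-.5+290,(v+.5)/4-.5+170)
print('side tip',cyl(M,k,*f(191,274),76),'pin end',cyl(M,k,*f(177,268),82))
E
```

```text
-2 pin [(-1.005, 100.8), (0.647, 94.0)] tip [(-1.148, 97.2), (0.709, 91.8)] [(-1.154, 96.2), (0.713, 91.2)]
0 pin [(-1.037, 100.8), (0.679, 93.9)] tip [(-1.18, 97.3), (0.741, 91.7)] [(-1.185, 96.3), (0.744, 91.1)]
2 pin [(-1.069, 100.9), (0.711, 93.8)] tip [(-1.211, 97.3), (0.772, 91.7)] [(-1.216, 96.3), (0.775, 91.1)]
scene tip (325.75, 201.95) [(-2.784, 24.8), (0.775, 90.8)] pin end (324.55, 204.15) [(-2.701, 20.3), (0.702, 92.6)]
side tip [] pin end []
```

```bash
python3 -m pendant '[{"fingers":255,"x":-4,"y":-4,"z":0,"wx":0,"wy":0,"wz":0},{"fingers":255,"x":-2,"y":-2,"z":0,"wx":0,"wy":0,"wz":0},{"fingers":255,"x":0,"y":0,"z":0,"wx":0,"wy":0,"wz":0},{"fingers":255,"x":0,"y":0,"z":0,"wx":0,"wy":0,"wz":0}]' 30
cat > look.py <<'E'
import sys
from h import *
n=sys.argv[1]; arc(float(sys.argv[2]))
snap('scene','S'+n);snap('side','D'+n);snap('wrist','W'+n)
def c(f,r,s): p=load(f)[0][r[0]:r[1],r[2]:r[3]]; return cv2.cvtColor(cv2.resize(p,s,interpolation=cv2.INTER_CUBIC),cv2.COLOR_RGB2BGR)
cv2.imwrite('pics/look%s.png'%n,np.vstack([c('W'+n,(80,130,190,350),(800,250)),np.hstack([c('S'+n,(185,221,305,345),(400,350)),c('D'+n,(220,269,312,368),(400,350))])]))
E
python3 look.py 1 .765
```

```text
clock: 21.9
eef_pos: [581.1, 243.0, 115.1]
tool_rot: [-0.042, 0.705, 0.041, 0.707]
force: [-0.0, -0.2, -1.2]
grip_width: 0.122
theta now 0.764 radius 124.8
clk 21.90 eef [581.1 243.  115.1] q [ 0.3   0.6   1.44 -0.    1.09 -1.38] F [-0.  -0.2 -1.2] gw 0.122
turn [0.002 0.003 0.001] shift now-axes [-0.3  0.   0. ] shift goal-axes [-0.3  0.   0. ]
F [-0.  -0.2 -1.2] M [ 0.03 -0.07 -0.07]
```

View pics/look1.png

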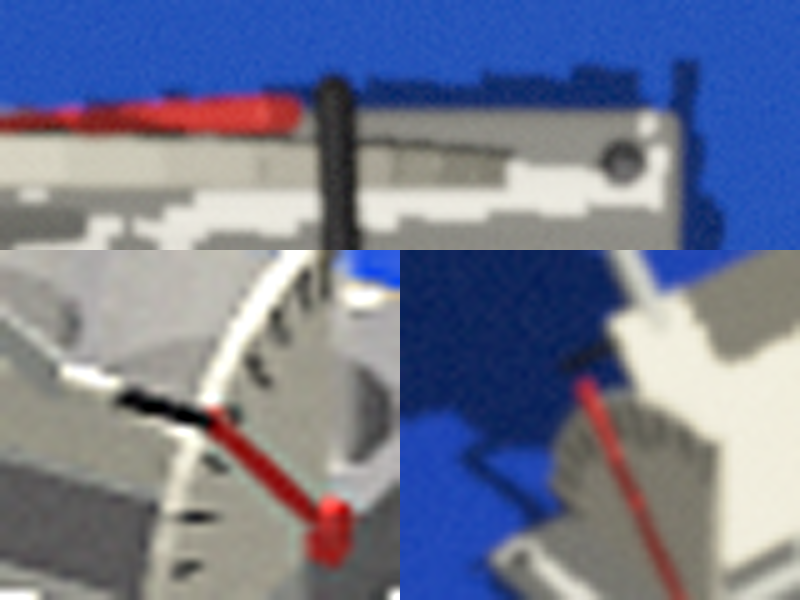

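Run:
```python
from h import *
w=load('W1');M,k=w[2],w[3]
for dx in (0,1.2): print('wrist pin',cyl(M,k,256.8,97,82,dx),'tip edge',cyl(M,k,250,102.2,76,dx),'tip centre',cyl(M,k,249,102.2,76,dx))
s=load('S1');M,k=s[2],s[3]; f=lambda u,v:((u+.5)/10-.5+305,(v-250+.5)*36/350-.5+185)
print('scene tip',cyl(M,k,*f(217,417),76),'pin end',cyl(M,k,*f(205,417),82), [cyl(M,k,*f(217,417),76,dx) for dx in (-2,2)],[cyl(M,k,*f(205,417),82,dx) for dx in (-2,2)])
# predicted pixel positions at theta for tip and pin in all cams
t=np.radians(96.6);x=np.array([np.cos(t),np.sin(t)]);y=np.array([-x[1],x[0]]);h=np.array([577.1,277.6])-125*x
O=np.array([599.2,98.8]); h=h+y*((O-h)@y)
for n in 'WSD':
    _,_,M,k=load(n+'1')
    for th in (.765,.8):
        P=lambda r,yy:[*(h+r*np.cos(th)*x+yy*y),45+r*np.sin(th)]
        print(n,th,'tip',np.round(proj(M,k,P(76,95)),1),'pin end',np.round(proj(M,k,P(82,96)),1),'in',np.round(proj(M,k,P(82,80)),1))
```

```text
wrist pin [(-1.075, 101.0), (0.746, 93.8)] tip edge [(-1.103, 97.0), (0.739, 91.8)] tip centre [(-1.115, 97.0), (0.746, 91.7)]
wrist pin [(-1.094, 101.0), (0.764, 93.7)] tip edge [(-1.122, 97.0), (0.758, 91.7)] tip centre [(-1.134, 97.0), (0.766, 91.7)]
scene tip [(-2.794, 25.9), (0.784, 91.6)] pin end [(-2.769, 20.3), (0.76, 91.9)] [[(-2.78, 25.1), (0.769, 90.9)], [(-2.809, 26.8), (0.798, 92.2)]] [[(-2.756, 19.5), (0.747, 91.3)], [(-2.783, 21.1), (0.773, 92.6)]]
W 0.765 tip [246.3  97.8] pin end [253.9  95. ] in [255.7 131.5]
W 0.8 tip [241.4  97.6] pin end [248.6  94.7] in [250.6 131.7]
S 0.765 tip [326.9 202.7] pin end [326.4 201.9] in [319.  199.8]
S 0.8 tip [327.4 201.4] pin end [326.9 200.5] in [319.5 198.4]
D 0.765 tip [335.2 239.4] pin end [333.6 236.9] in [339.9 233.8]
D 0.8 tip [335.8 239.2] pin end [334.2 236.6] in [340.6 233.6]
```

Run:
```python
from h import *
t=np.radians(96.6);x=np.array([np.cos(t),np.sin(t)]);y=np.array([-x[1],x[0]]);O=np.array([599.2,98.8])
def inpl(M,k,u,v,off):
    o,d=ray(M,k,u,v);o=o-np.array([*O,0]);n=np.array([*y,0]);s=(off-o@n)/(d@n);Q=o+s*d;return Q[:2]@x-56,Q[2]-45
for grp,box in ((('s1','s4','s9','sa','sc','se','S1'),(305,350,190,225)),(('side0','d4','d5','d6','d8','d9','da','db','dc','de','D1'),(328,362,232,285))):
  R=[]
  for f in grp:
    p,d,M,k=load(f); h=cv2.cvtColor(p,cv2.COLOR_RGB2HSV).astype(int)
    # weight: redness
    r=np.clip(p[...,0].astype(float)-np.maximum(p[...,1],p[...,2])-30,0,None)
    b=box; sub=r[b[2]:b[3],b[0]:b[1]]; vv,uu=np.mgrid[b[2]:b[3],b[0]:b[1]]
    m=sub>0
    P=np.array([inpl(M,k,a,c,94) for a,c in zip(uu[m],vv[m])]); wt=sub[m]
    # exclude pivot blob
    o=P-np.average(P,axis=0,weights=wt)
    rr=np.hypot(*(P).T)
    tipdir=np.array([np.cos(.8),np.sin(.8)]); s=P@tipdir; s0=s.max(); keep=(s>s0-48)&(s<s0-5)
    Q=P[keep];ww=np.minimum(wt[keep],80); c=np.average(Q,axis=0,weights=ww); C=(Q-c).T@((Q-c)*ww[:,None]); ev,V=np.linalg.eigh(C); v=V[:,1]; v*=np.sign(v[0])
    R.append([np.arctan2(v[1],v[0]),np.sqrt(ev[0]/ww.sum())]); 
  print(grp[0],np.round([q[0] for q in R],3),np.median([q[0] for q in R]).round(3),'sd w',np.mean([q[1] for q in R]).round(2))
```

```text
s1 [0.777 0.772 0.769 0.778 0.778 0.779 0.778] 0.778 sd w 1.34
side0 [0.818 0.799 0.797 0.8   0.82  0.794 0.819 0.822 0.817 0.814 0.814] 0.814 sd w 2.54
```

```bash
python3 -m pendant '[{"fingers":255,"x":-1.5,"y":-1.5,"z":0,"wx":0,"wy":0,"wz":0},{"fingers":255,"x":-0.5,"y":-0.5,"z":0,"wx":0,"wy":0,"wz":0},{"fingers":255,"x":0,"y":0,"z":0,"wx":0,"wy":0,"wz":0},{"fingers":255,"x":0,"y":0,"z":0,"wx":0,"wy":0,"wz":0}]' 30; python3 look.py 2 .785
```

```text
clock: 22.45
eef_pos: [581.3, 241.0, 117.1]
tool_rot: [-0.042, 0.705, 0.041, 0.707]
force: [1.2, 0.4, -1.5]
grip_width: 0.125
theta now 0.786 radius 124.8
clk 22.45 eef [581.3 241.  117.1] q [ 0.3   0.6   1.44 -0.    1.1  -1.39] F [ 1.2  0.4 -1.5] gw 0.125
turn [0.003 0.003 0.001] shift now-axes [-0.   0.3  0. ] shift goal-axes [-0.   0.3  0. ]
F [ 1.2  0.4 -1.5] M [-0.02 -0.06 -0.1 ]
```

View pics/look2.png

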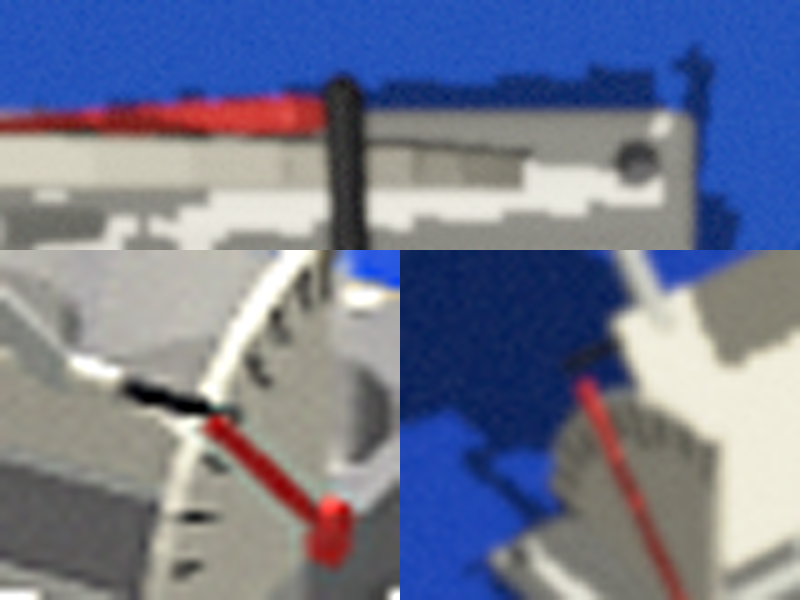

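Run:
```python
from h import *
arc(.785)
snap('scene','sf'); p=load('sf')[0]; 
_,_,M,k=load('S2')
f=lambda u,v:((u+.5)/10-.5+305,(v-250+.5)*36/350-.5+185)
print('tip',cyl(M,k,*f(215,419),76),'pin',cyl(M,k,*f(212,409),82))
```

```text
theta now 0.786 radius 124.8
clk 22.60 eef [581.3 241.  117.1] q [ 0.3   0.6   1.44 -0.    1.1  -1.39] F [ 0.5 -0.5 -0.9] gw 0.126
turn [0.003 0.003 0.001] shift now-axes [-0.1  0.2  0. ] shift goal-axes [-0.1  0.2  0. ]
F [ 0.5 -0.5 -0.9] M [-0.01 -0.04 -0.04]
tip [(-2.787, 25.5), (0.777, 91.3)] pin [(-2.797, 21.6), (0.783, 92.7)]
```

View pics/sf.png

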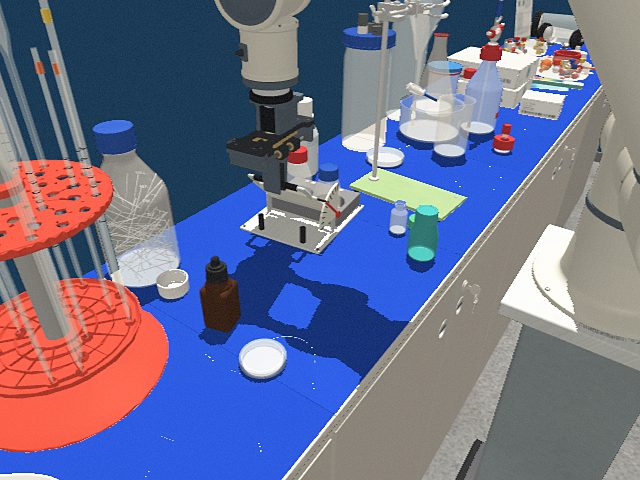

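View pics/D2.png

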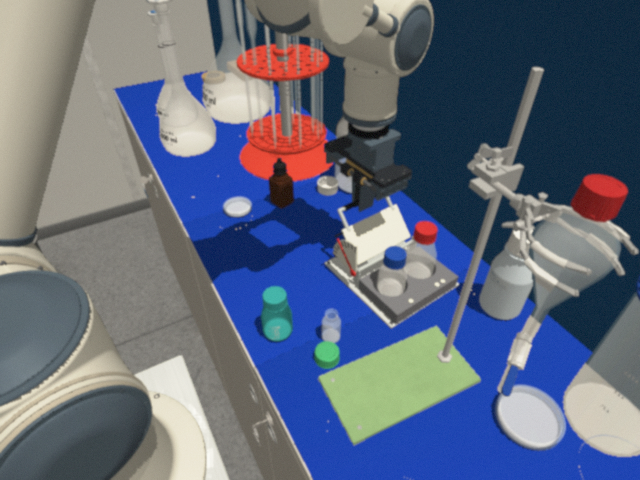

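Run:
```python
from h import *
print(ctrl.finish_job()); s=ctrl.state(); print(s['clock'],s['eef_pos'],s['grip_width'])
```

```text
the job is handed in; nothing more can be done
None
the job is handed in; nothing more can be done
```

I stood the blue-capped bottle in the one-dot pocket and let go, then did the same with the red-capped bottle in the two-dot pocket. I then swung the panel up by its black bar and handed the job in at about 22.6 s, still gripping the bar.

**Last checks**
- **Bottles:** both stand in their pockets in the final scene and side pictures. The vial, green cap, brown bottle, dish and turquoise look-alike appear where they were at the start.
- **Grip and force:** the gripper opening was 0.126 (about 11.5 mm), which fits the 12 mm bar. Every wrist force I read stayed below 10 N.
- **Panel angle:** the arm's own position put the panel at 0.786 rad.

**Where the measurements disagreed**
- **Red mark angle:** the pin-to-tip comparison in the wrist view gave about 0.775 rad. The scene view gave 0.777 to 0.788, and the side view, which was less well placed, about 0.81. I took 0.785 as the compromise, so the panel may be off by about 0.01 rad, or 0.025 if the side view is right.
- **Camera offset:** the wrist camera placed things 3 to 5 mm nearer in x than the two fixed cameras. I therefore judged the red bottle's fit in its pocket within the wrist view alone.

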